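Charge the polisher with pebbles

TASK

Slide the polishing machine's cover fully open, pick up the tin cup and pour all eight pebbles from it into the machine's bowl. Then stand the cup upright on the bench again and leave the cover open; leave the coffee pot, the stone offcut and the float where they are.

Things in the scene. Friction and masses are not known exactly. Their poses are not given: they have to be found in the camera images.
- polisher: grey bench-top vibratory polishing machine, fixed to the bench; a square bowl in front and a motor housing behind it. Origin at bench height under the centre of the bowl; x points from the bowl to the motor housing, z up. Footprint from x = -72 to +184 mm, y = -72 to +72 mm. Bowl: 120 x 120 mm inside, walls 12 mm thick, inner floor at 25 mm, rim at 100 mm; a guide rail 6 mm wide stands 10 mm above the rim along each side, at y = -69 and +69 mm
- bowl_mouth (a point): centre of the bowl's square mouth, at rim height (100 mm above the bench); axes as the machine's
- cover (a joint): flat steel cover (126 x 128 mm, 5 mm thick, its top 106 mm above the bench) that slides in rails along the machine's +x over the motor housing: 0 = bowl fully covered, 0.125 m = end stop, bowl fully open. It takes about 2 N to slide and stays where it is left
- knob (a point): mid-height of the cover's upright round wooden knob, 30 mm across, 40 mm tall (106 to 146 mm above the bench); it stands on the cover's centre line 45 mm from the cover's centre on the side away from the motor, and moves with the cover
- cup: straight round tin cup, open on top, no handle, 66 mm outside diameter, 95 mm tall, wall 3 mm, floor 4 mm thick, about 0.16 kg plus 0.11 kg of pebbles that fill its lower half; origin under its centre, z along its axis towards the mouth
- pebble0: one of eight like rounded stone pebbles, 23 mm across, 19 mm thick, 14 g, smooth (it slides or rolls down the tipped cup's wall once that slopes down 15 to 20 degrees, so the cup must be tipped past level), in the cup at the start; origin at the middle of one flat face
- pebble1: one of eight like rounded stone pebbles, 23 mm across, 19 mm thick, 14 g, smooth (it slides or rolls down the tipped cup's wall once that slopes down 15 to 20 degrees, so the cup must be tipped past level), in the cup at the start; origin at the middle of one flat face
- pebble2: one of eight like rounded stone pebbles, 23 mm across, 19 mm thick, 14 g, smooth (it slides or rolls down the tipped cup's wall once that slopes down 15 to 20 degrees, so the cup must be tipped past level), in the cup at the start; origin at the middle of one flat face
- pebble3: one of eight like rounded stone pebbles, 23 mm across, 19 mm thick, 14 g, smooth (it slides or rolls down the tipped cup's wall once that slopes down 15 to 20 degrees, so the cup must be tipped past level), in the cup at the start; origin at the middle of one flat face
- pebble4: one of eight like rounded stone pebbles, 23 mm across, 19 mm thick, 14 g, smooth (it slides or rolls down the tipped cup's wall once that slopes down 15 to 20 degrees, so the cup must be tipped past level), in the cup at the start; origin at the middle of one flat face
- pebble5: one of eight like rounded stone pebbles, 23 mm across, 19 mm thick, 14 g, smooth (it slides or rolls down the tipped cup's wall once that slopes down 15 to 20 degrees, so the cup must be tipped past level), in the cup at the start; origin at the middle of one flat face
- pebble6: one of eight like rounded stone pebbles, 23 mm across, 19 mm thick, 14 g, smooth (it slides or rolls down the tipped cup's wall once that slopes down 15 to 20 degrees, so the cup must be tipped past level), in the cup at the start; origin at the middle of one flat face
- pebble7: one of eight like rounded stone pebbles, 23 mm across, 19 mm thick, 14 g, smooth (it slides or rolls down the tipped cup's wall once that slopes down 15 to 20 degrees, so the cup must be tipped past level), in the cup at the start; origin at the middle of one flat face
- moka: bystander, to be left alone: octagonal aluminium moka coffee pot, 84 mm across, 165 mm tall, black handle; origin under its centre
- offcut: bystander, to be left alone: pale stone offcut block, 110 x 70 x 40 mm; origin under its centre
- float: bystander, to be left alone: steel plasterer's float lying on its blade (130 x 80 mm) with a wooden handle on top, 54 mm high in all; origin on the bench, blade centre 40 mm along its +x
Things that resemble listed ones, but are neither listed nor needed, are in the scene too. Leave any orange look-alike of the cup alone.

How it is judged:
By the outcome, as a careful person would: the job done as asked, in the order asked, and still so for the second after the job is handed in, with the robot touching nothing.
It also fails if it takes over 72 s, if anything falls off the work surface, if the arm or the gripper's body presses on something with over 40 N, if the wrist force passes 120 N, or if a joint passes its speed limit or range.

ROBOT

A 6-joint arm with a two-finger parallel gripper is mounted at the origin on the work surface. World frame = base frame: x ahead of the robot, y to its left, z up, the work surface at z = 0. Lengths are in m, angles in degrees, forces in N, time in s.
With the tool pointing down it reaches from about 0.35 to 0.95 m from the base axis. Payload 17.4 kg.
Tool frame: the origin (TCP) lies at the very end of the fingers, on their centre line; the grasp point (between the pads) lies 19 mm behind it; z points along the fingers, y is the line along which they close (so a half turn about z gives the same grasp; the last joint's range is limited). The gripper opens to 93 mm and grips with 3 to 60 N. Pads are 15 mm wide; open, the fingers measure 128 mm over their backs; the gripper's body (75 mm by 188 mm) begins 65 mm behind the grasp point.
Start: joints at [61.318, 6.646, 82.598, -0, 90.757, -2.166], TCP at [0.301, 0.604, 0.219] pointing down, gripper open.
Joint ranges: [-162.19, 162.19], [-47.58, 125.68], [4.15, 143.07], [-65.23, 245.23], [0.69, 171.88], [-170.13, 170.13]. Speed limits (degrees/s): [108.29, 108.29, 127.2, 180, 180, 180].

INTERFACE

Orientations are given as [roll, pitch, yaw] about the fixed x, y, z axes, in that order (R = Rz(yaw) Ry(pitch) Rx(roll)).
In Python, from plant import observe, camera, sign_off gives the robot as it stands.
- The arm moves only by the tool carry_out, never from a script. Its argument "deltas" is a list of rows, each an object with "dp": the shift along the tool's x, y, z in mm, a list of three; "rot": the turn, a rotation vector about the tool's x, y, z in rad, a list of three; "fingers": the opening, from 0 (shut) to 1 (fully open). In form: [{"dp": [dx, dy, dz], "rot": [rx, ry, rz], "fingers": fingers}, ...]. A call has exactly 5 rows; each row is the pose to reach, as a shift and turn from the pose commanded when the call began, along the tool's axes at that moment; what a row does not reach only later rows make up. A row lasts 1/12 s, in which the tool goes at most 41.7 mm and 7.16 degrees, less where a joint would pass 70% of its speed; a pose out of reach is approached as far as the arm can. A call with a gripper value outside its range is refused whole. The fingers move at their own pace and stop on an object; "grip_force" is the grip in N (left out, the last holds). Time passes only in rows, so rows that repeat a pose let the fingers close, or fill a call up. It gives the time, the measured TCP pose, the force, the opening and the grip force at its end, in the units of the state.
- observe(): the state, without advancing time (a new reading comes with each control period).
- camera(name): name is "side" or "top"; returns a dict with "pixels" (384x512x3 uint8, red, green, blue), "fx", "fy", "cx", "cy" (pixels), "origin" and "orientation" of the camera in the world. Camera axes: x right, y down, z forward; pixel columns grow to the right and rows downward; lengths in m; the calibration is good to about 2 mm. A picture is of the moment at which its call begins. There is no depth.
- sign_off(): hands the job in; it is judged then, once.
The state is a dict: "t": time; "qpos": joint angles; "joint_velocities": joint speeds; "joint_efforts": joint torques, N m; "tcp_pos": TCP position; "orientation": TCP orientation; "wrist_force": force on the tool from outside, world axes, zero at the start; "ft_torque": the same for the moment, N m; "grip_width": finger opening in m; "finger_force": force on a finger pad.
Only numpy, scipy, OpenCV 4.12 (cv2) and the standard library are available. Lean on these libraries where they do the work, as an engineer would, in place of code of your own. Each camera call takes 0.05 s, during which the arm holds its last target. There are 200 camera calls.

## Working session

There is one attempt and no reset: what is moved stays moved. The work goes in short steps, Python scripts to look and compute and a tool call to move; the robot and the scene stay as the last step left them, time stands still between calls to the robot, and variables do not carry over. Pictures are saved under pics/ and viewed, at most 10 in all, crops included, and the job is handed in when it is done.

Besides the shell and the picture viewer there is one more tool, called after "Request:" by a JSON object that holds its "op" and its "data", one argument or row to a line. carry_out: Moves the arm, as the interface text tells. Its arguments: {"type":"object","properties":{"deltas":{"type":"array","items":{"type":"object","properties":{"dp":{"type":"array","items":{"type":"number"}},"rot":{"type":"array","items":{"type":"number"}},"fingers":{"type":"number"}}}},"grip_force":{"type":"number"}},"required":["deltas"]}

```bash
mkdir -p pics; python3 - <<'E'
from plant import observe,camera
import cv2,numpy as np
for n in("side","top"):
    c=camera(n);cv2.imwrite(f"pics/{n}0.png",c["pixels"][:,:,::-1]);print(n,{k:v for k,v in c.items() if k!="pixels"})
s=observe();print(s)
E
```

```text
side {'fx': 377.62762732793607, 'fy': 377.62762732793607, 'cx': 253.0990928420161, 'cy': 193.27077647885204, 'origin': array([ 0.9330139 , -0.82337933,  0.74724538]), 'orientation': array([-125.66369489,   -0.14715203,   21.75894848])}
top {'fx': 484.73880652227706, 'fy': 484.73880652227706, 'cx': 256.9270757771986, 'cy': 193.70601937621782, 'origin': array([ 0.32194643, -0.01326298,  1.61856977]), 'orientation': array([-169.02803434,    0.2021309 ,  -88.55254149])}
{'t': 0.1, 'qpos': array([ 6.13197605e+01,  6.67044411e+00,  8.26331061e+01, -1.73525705e-03,
        9.07570053e+01, -2.16630404e+00]), 'joint_velocities': array([-0.01341669, -0.08965278, -0.1532268 ,  0.02480622, -0.04442395,
        0.05033886]), 'joint_efforts': array([ 1.77763817e-03, -7.22891450e+01, -6.23867226e+01,  7.80560053e-02,
        2.27101101e-02, -3.04410696e-05]), 'tcp_pos': array([0.30125787, 0.60382424, 0.21797711]), 'orientation': array([-1.79939422e+02, -5.55118696e-04,  1.53486042e+02]), 'wrist_force': array([-0.60193729, -0.50444047, -0.04381397]), 'ft_torque': array([-0.00058587, -0.0191785 , -0.01668931]), 'finger_force': 0.0, 'grip_width': 0.09323931392398935}
```

View pics/top0.png

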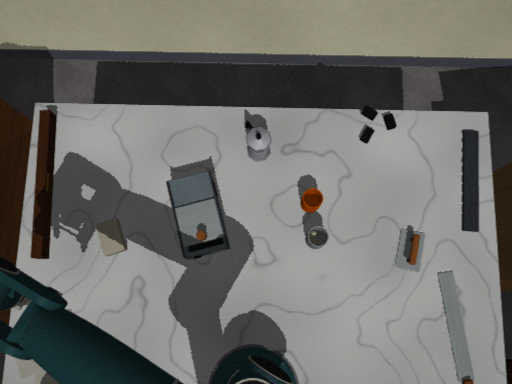

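View pics/side0.png

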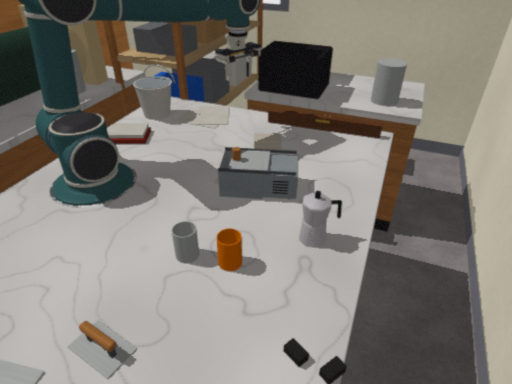

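Top view: machine at (200,210) with its knob at (201,233), grey tin cup at (317,237), orange look-alike at (312,200), moka (258,138), offcut (112,236), float (410,248). Candidates for the cup: grey (317,237), orange (312,200), and the grey bucket and can off the bench in the side view at (154,98) and (389,82). I choose the grey one at (317,237) and check it in a close crop.

```bash
cat > h.py <<'E'
import numpy as np,cv2
from scipy.spatial.transform import Rotation as R
from plant import observe,camera
def rot(o): return R.from_euler('xyz',o,degrees=True).as_matrix()
def ray(c,uv):
    d=rot(c["orientation"])@np.array([(uv[0]-c["cx"])/c["fx"],(uv[1]-c["cy"])/c["fy"],1]);return c["origin"],d/np.linalg.norm(d)
def plane(c,uv,z):
    o,d=ray(c,uv);return o+d*(z-o[2])/d[2]
def proj(c,p):
    q=rot(c["orientation"]).T@(np.asarray(p,float)-c["origin"]);return np.array([c["cx"]+c["fx"]*q[0]/q[2],c["cy"]+c["fy"]*q[1]/q[2]])
def tri(c1,u1,c2,u2):
    o1,d1=ray(c1,u1);o2,d2=ray(c2,u2)
    s=np.linalg.lstsq(np.c_[d1,-d2],o2-o1,rcond=None)[0];a=o1+s[0]*d1;b=o2+s[1]*d2
    return (a+b)/2,np.linalg.norm(a-b)
def crop(c,x0,y0,w,h,k): return cv2.resize(c["pixels"][y0:y0+h,x0:x0+w,::-1],None,fx=k,fy=k,interpolation=cv2.INTER_CUBIC)
E
python3 - <<'E'
from h import *
t=camera("top");s=camera("side")
a=np.hstack([crop(t,160,155,80,110,5),crop(t,285,175,60,110,5)][:2])
b=crop(s,160,140,150,140,5)
b=cv2.resize(b,(536,500)) 
a=cv2.resize(a,(700,550));cv2.imwrite("pics/c_top.png",a);cv2.imwrite("pics/c_side.png",b)
E
```

```text
(no output)
```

View pics/c_top.png

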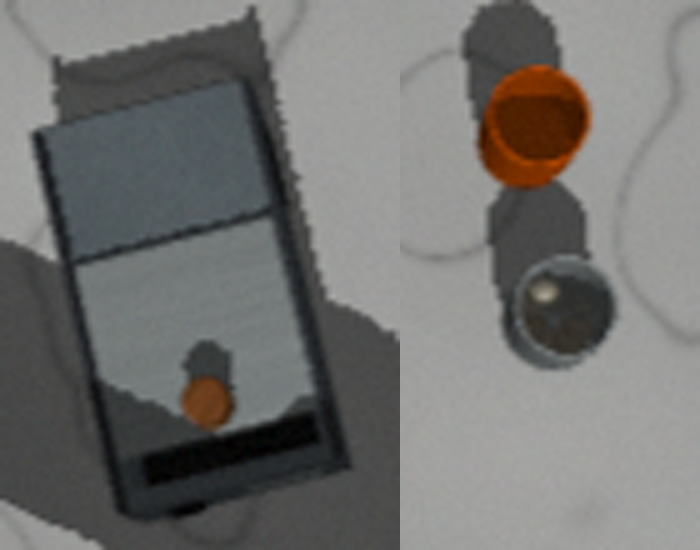

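View pics/c_side.png

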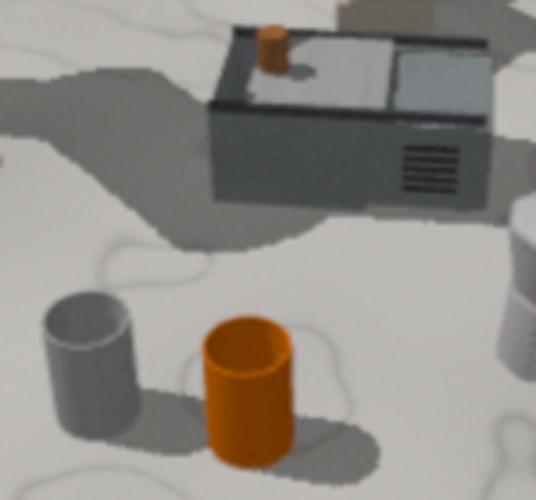

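The crops show pebbles in the grey cup (rim at top pixel (318.4,235.8)). The cover is slightly open, with a gap in front of the knob. The knob top is at (201.6,235.6).

```bash
python3 - <<'E'
from h import *
t=camera("top");s=camera("side");np.set_printoptions(precision=4,suppress=True)
px=t["pixels"].astype(int)
hsv=cv2.cvtColor(t["pixels"],cv2.COLOR_RGB2HSV)
C={k:plane(t,uv,.11) for k,uv in dict(nl=(185.6,258),nr=(230,248.6),fl=(167,181.4),fr=(209.6,171)).items()}
for k,v in C.items(): print(k,v)
d=lambda a,b:C[b]-C[a]
for a,b in(("nl","fl"),("nr","fr"),("nl","nr"),("fl","fr")):
    v=d(a,b);print(a,b,np.linalg.norm(v),np.degrees(np.arctan2(v[1],v[0])))
ux=(d("nl","fl")+d("nr","fr"));ux/=np.linalg.norm(ux);mid=sum(C.values())/4
print("yaw",np.degrees(np.arctan2(ux[1],ux[0])),"bowl origin",mid-ux*.056)
print("knobtop plane",plane(t,(201.6,235.6),.146),"tri",tri(t,(201.6,235.6),s,(160+273/3.572,140+33/3.572)))
print("cup rim",plane(t,(318.4,235.8),.095),"tri",tri(t,(318.4,235.8),s,(184.3,229.6)))
print("moka top",plane(t,(259,138),.15),"orange",plane(t,(285+137/5,175+113/5),.095),"offcut",plane(t,(112,236),.04))
E
```

```text
nl [0.4063 0.2148 0.11  ]
nr [0.4387 0.0786 0.11  ]
fl [0.6471 0.287  0.11  ]
fr [0.6845 0.1527 0.11  ]
nl fl 0.251371178571313 16.698117569164452
nr fr 0.2566979432917765 16.78931226561375
nl nr 0.14003740853587915 -76.62847947712035
fl fr 0.13942098181406576 -74.45245976162605
yaw 16.74419297517039 bowl origin [0.4905 0.1672 0.11  ]
knobtop plane [0.4732 0.1643 0.146 ] tri (array([0.4768, 0.1665, 0.1426]), np.float64(0.007478582350765915))
cup rim [ 0.4869 -0.1972  0.095 ] tri (array([ 0.4887, -0.1963,  0.0933]), np.float64(0.0038085746065708117))
moka top [ 0.7856 -0.0029  0.15  ] orange [ 0.6088 -0.178   0.095 ] offcut [0.4755 0.4696 0.04  ]
```

```bash
cat >> h.py <<'E'
def plan(p,rpy,n,start=None):
    """n equal calls from start (or measured) pose to target; prints dp mm, rot rad per call"""
    if start is None: s=observe();start=(s["tcp_pos"],s["orientation"])
    p0,R0=np.array(start[0]),R.from_euler('xyz',start[1],degrees=True)
    p1,R1=np.array(p),R.from_euler('xyz',rpy,degrees=True);w=(R0.inv()*R1).as_rotvec()
    for k in range(n):
        Ra=R0*R.from_rotvec(w*k/n)
        print("dp",np.round(Ra.inv().apply((p1-p0)/n)*1000,1),"rot",np.round(w/n,3))
E
python3 - <<'E'
from h import *
plan([.4745,.165,.235],[180,0,-164],3)
plan([.4745,.165,.120],[180,0,-164],1,([.4745,.165,.235],[180,0,-164]))
E
```

```text
dp [-117.  -105.2   -5.5] rot [-0.    -0.    -0.247]
dp [ -87.7 -130.6   -5.5] rot [-0.    -0.    -0.247]
dp [ -53.  -148.1   -5.5] rot [-0.    -0.    -0.247]
dp [ -0.  -0. 115.] rot [0. 0. 0.]
```

Request:
{"op": "carry_out", "data": {
  "deltas": [
    {"dp": [-23, -21, -1], "rot": [0, 0, -0.05], "fingers": 1},
    {"dp": [-47, -42, -2], "rot": [0, 0, -0.1], "fingers": 1},
    {"dp": [-70, -63, -3], "rot": [0, 0, -0.15], "fingers": 1},
    {"dp": [-94, -84, -4], "rot": [0, 0, -0.2], "fingers": 1},
    {"dp": [-117, -105, -5.5], "rot": [0, 0, -0.247], "fingers": 1}
  ],
  "grip_force": 15
}}

```text
t: 0.72
tcp_pos: [0.3594, 0.4564, 0.224]
orientation: [-180.0, 0.0, 167.8]
wrist_force: [1.2, -0.4, 0.3]
grip_width: 0.0925
finger_force: 0.0
```

Request:
{"op": "carry_out", "data": {
  "deltas": [
    {"dp": [-18, -26, -1], "rot": [0, 0, -0.05], "fingers": 1},
    {"dp": [-35, -52, -2], "rot": [0, 0, -0.1], "fingers": 1},
    {"dp": [-53, -78, -3], "rot": [0, 0, -0.15], "fingers": 1},
    {"dp": [-70, -104, -4], "rot": [0, 0, -0.2], "fingers": 1},
    {"dp": [-88, -131, -5.5], "rot": [0, 0, -0.247], "fingers": 1}
  ]
}}

```text
t: 1.13
tcp_pos: [0.4172, 0.3096, 0.2297]
orientation: [180.0, 0.0, -178.0]
wrist_force: [0.2, 0.4, 0.5]
grip_width: 0.0927
finger_force: 0.0
```

Request:
{"op": "carry_out", "data": {
  "deltas": [
    {"dp": [-13, -37, -1], "rot": [0, 0, -0.06], "fingers": 1},
    {"dp": [-26, -74, -2], "rot": [0, 0, -0.12], "fingers": 1},
    {"dp": [-40, -111, -4], "rot": [0, 0, -0.18], "fingers": 1},
    {"dp": [-53, -148, -5.5], "rot": [0, 0, -0.247], "fingers": 1},
    {"dp": [-53, -148, -5.5], "rot": [0, 0, -0.247], "fingers": 1}
  ]
}}

```text
t: 1.55
tcp_pos: [0.4763, 0.1597, 0.2356]
orientation: [-179.9, 0.0, -164.0]
wrist_force: [0.4, 0.1, 0.1]
grip_width: 0.0929
finger_force: 0.0
```

```bash
python3 - <<'E'
from h import *
s=observe();print(s["t"],s["qpos"],s["tcp_pos"],s["orientation"])
plan([.4745,.165,.120],[180,0,-164],1)
E
```

```text
1.55 [ 1.56779716e+01 -1.54678126e+01  1.01909176e+02 -8.49048982e-02
  9.35182773e+01 -9.03369638e+01] [0.47633082 0.15971385 0.23555225] [-1.79915023e+02  3.98643101e-02 -1.63990275e+02]
dp [  0.4   5.8 115.5] rot [-0.001  0.001  0.   ]
```

Request:
{"op": "carry_out", "data": {
  "deltas": [
    {"dp": [0, 1.5, 30], "rot": [0, 0, 0], "fingers": 1},
    {"dp": [0, 3, 60], "rot": [0, 0, 0], "fingers": 1},
    {"dp": [0.5, 5, 90], "rot": [0, 0, 0], "fingers": 1},
    {"dp": [0.5, 6, 110], "rot": [0, 0, 0], "fingers": 0.9},
    {"dp": [0.5, 6, 115], "rot": [0, 0, 0], "fingers": 0.6}
  ],
  "grip_force": 15
}}

```text
t: 1.97
tcp_pos: [0.471, 0.1702, 0.1166]
orientation: [180.0, -0.3, -164.1]
wrist_force: [-0.5, -0.3, -0.5]
grip_width: 0.0843
finger_force: 0.0
```

Request:
{"op": "carry_out", "data": {
  "deltas": [
    {"dp": [0, 0, 0], "rot": [0, 0, 0], "fingers": 0.2},
    {"dp": [0, 0, 0], "rot": [0, 0, 0], "fingers": 0.2},
    {"dp": [0, 0, 0], "rot": [0, 0, 0], "fingers": 0.2},
    {"dp": [0, 0, 0], "rot": [0, 0, 0], "fingers": 0.2},
    {"dp": [0, 0, 0], "rot": [0, 0, 0], "fingers": 0.2}
  ]
}}

```text
t: 2.38
tcp_pos: [0.473, 0.1705, 0.1213]
orientation: [180.0, 0.1, -164.1]
wrist_force: [-0.5, 0.2, -0.7]
grip_width: 0.0509
finger_force: 0.0
```

Request:
{"op": "carry_out", "data": {
  "deltas": [
    {"dp": [0, 0, 0], "rot": [0, 0, 0], "fingers": 0.2},
    {"dp": [0, 0, 0], "rot": [0, 0, 0], "fingers": 0.2},
    {"dp": [0, 0, 0], "rot": [0, 0, 0], "fingers": 0.2},
    {"dp": [0, 0, 0], "rot": [0, 0, 0], "fingers": 0.2},
    {"dp": [0, 0, 0], "rot": [0, 0, 0], "fingers": 0.2}
  ]
}}

```text
t: 2.8
tcp_pos: [0.4727, 0.1699, 0.1203]
orientation: [-179.9, 0.0, -164.1]
wrist_force: [1.5, -6.3, 2.3]
grip_width: 0.0299
finger_force: 15.0
```

Request:
{"op": "carry_out", "data": {
  "deltas": [
    {"dp": [-12, 0.5, 0], "rot": [0, 0, 0], "fingers": 0.2},
    {"dp": [-30, 1, 0], "rot": [0, 0, 0], "fingers": 0.2},
    {"dp": [-50, 1, 0], "rot": [0, 0, 0], "fingers": 0.2},
    {"dp": [-70, 1, 0], "rot": [0, 0, 0], "fingers": 0.2},
    {"dp": [-80, 1, 0], "rot": [0, 0, 0], "fingers": 0.2}
  ]
}}

```text
t: 3.22
tcp_pos: [0.5511, 0.1924, 0.1203]
orientation: [-179.9, 0.0, -164.1]
wrist_force: [0.1, -12.1, 6.2]
grip_width: 0.0297
finger_force: 15.0
```

Request:
{"op": "carry_out", "data": {
  "deltas": [
    {"dp": [-4, 0, 0], "rot": [0, 0, 0], "fingers": 0.2},
    {"dp": [-8, 0, 0], "rot": [0, 0, 0], "fingers": 0.2},
    {"dp": [-12, 0, 0], "rot": [0, 0, 0], "fingers": 0.2},
    {"dp": [-14, 0, 0], "rot": [0, 0, 0], "fingers": 0.2},
    {"dp": [-16, 0, 0], "rot": [0, 0, 0], "fingers": 0.2}
  ]
}}

```text
t: 3.63
tcp_pos: [0.5651, 0.1964, 0.1203]
orientation: [-179.9, -0.0, -164.1]
wrist_force: [1.2, -10.8, 3.3]
grip_width: 0.0297
finger_force: 15.0
```

Request:
{"op": "carry_out", "data": {
  "deltas": [
    {"dp": [-2, 0, 0], "rot": [0, 0, 0], "fingers": 0.2},
    {"dp": [-4, 0, 0], "rot": [0, 0, 0], "fingers": 0.2},
    {"dp": [-6, 0, 0], "rot": [0, 0, 0], "fingers": 0.2},
    {"dp": [-7, 0, 0], "rot": [0, 0, 0], "fingers": 0.2},
    {"dp": [-7, 0, 0], "rot": [0, 0, 0], "fingers": 0.2}
  ]
}}

```text
t: 4.05
tcp_pos: [0.5708, 0.1981, 0.1202]
orientation: [-179.9, -0.2, -164.1]
wrist_force: [-8.3, -14.5, 7.2]
grip_width: 0.0297
finger_force: 15.0
```

Request:
{"op": "carry_out", "data": {
  "deltas": [
    {"dp": [-1, -0.5, 0], "rot": [0, 0, 0], "fingers": 0.2},
    {"dp": [-2, -0.5, 0], "rot": [0, 0, 0], "fingers": 0.2},
    {"dp": [-3, -0.5, 0], "rot": [0, 0, 0], "fingers": 0.2},
    {"dp": [-4, -0.5, 0], "rot": [0, 0, 0], "fingers": 0.2},
    {"dp": [-4, -0.5, 0], "rot": [0, 0, 0], "fingers": 0.2}
  ]
}}

```text
t: 4.47
tcp_pos: [0.574, 0.1989, 0.1199]
orientation: [-179.9, -0.3, -164.1]
wrist_force: [-14.1, -11.6, 6.7]
grip_width: 0.0296
finger_force: 15.0
```

```bash
python3 - <<'E'
from h import *
s=observe();print(s["wrist_force"],s["tcp_pos"],s["qpos"],s["grip_width"])
t=camera("top");cv2.imwrite("pics/open.png",crop(t,150,150,100,120,5))
E
```

```text
[-14.06856696 -11.57718012   6.68233384] [0.57399981 0.19894618 0.11986811] [ 1.67536103e+01  9.65554705e-01  9.78033751e+01 -8.76946239e-02
  8.14970699e+01 -8.91468392e+01] 0.029577887087068083
```

View pics/open.png

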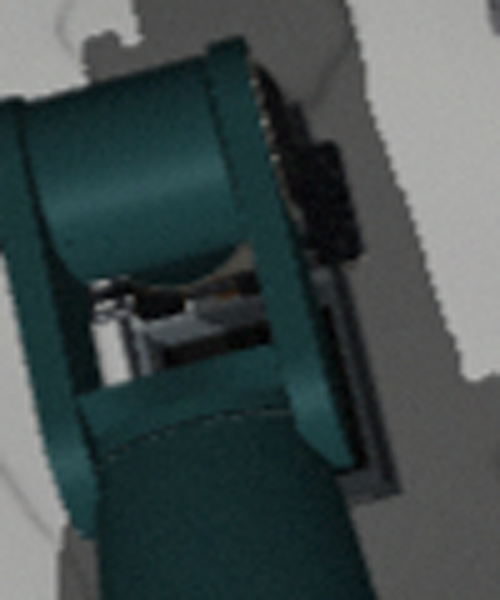

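Request:
{"op": "carry_out", "data": {
  "deltas": [
    {"dp": [2, 0.5, 0], "rot": [0, 0, 0], "fingers": 0.5},
    {"dp": [3, 0.5, 0], "rot": [0, 0, 0], "fingers": 1},
    {"dp": [3, 0.5, 0], "rot": [0, 0, 0], "fingers": 1},
    {"dp": [3, 0.5, 0], "rot": [0, 0, 0], "fingers": 1},
    {"dp": [3, 0.5, 0], "rot": [0, 0, 0], "fingers": 1}
  ]
}}

```text
t: 4.93
tcp_pos: [0.5723, 0.2, 0.1202]
orientation: [180.0, 0.0, -164.1]
wrist_force: [0.3, -0.3, 0.2]
grip_width: 0.0583
finger_force: 0.0
```

Request:
{"op": "carry_out", "data": {
  "deltas": [
    {"dp": [0, 0, -25], "rot": [0, 0, 0], "fingers": 1},
    {"dp": [0, 0, -60], "rot": [0, 0, 0], "fingers": 1},
    {"dp": [0, 0, -100], "rot": [0, 0, 0], "fingers": 1},
    {"dp": [0, 0, -140], "rot": [0, 0, 0], "fingers": 1},
    {"dp": [0, 0, -150], "rot": [0, 0, 0], "fingers": 1}
  ]
}}

```text
t: 5.35
tcp_pos: [0.5733, 0.2003, 0.2773]
orientation: [180.0, 0.4, -164.1]
wrist_force: [-0.1, -0.9, 0.8]
grip_width: 0.0906
finger_force: 0.0
```

```bash
python3 - <<'E'
from h import *
s=observe();print(s["t"],list(s["qpos"]),list(s["tcp_pos"]),s["orientation"])
# toward cup, tilt to 30 deg below horizontal, heading -22 deg: tool z=dir; tool y horizontal, tool x = up-ish
def frame(head,dep,roll=0):
    h,d=np.radians([head,dep]);z=np.array([np.cos(d)*np.cos(h),np.cos(d)*np.sin(h),-np.sin(d)])
    y=np.array([-np.sin(h),np.cos(h),0]);x=np.cross(y,z);return R.from_matrix(np.c_[x,y,z])*R.from_euler('z',roll,degrees=True)
for y in(1,-1):
    f=frame(-22,60,0 if y>0 else 180);print(f.as_euler('xyz',degrees=True),f.as_matrix()[:,0]);plan([.40,-.08,.27],f.as_euler('xyz',degrees=True),3)
E
```

```text
5.35 [np.float64(16.84725076540398), np.float64(-2.613076565306105), np.float64(86.71174296819858), np.float64(0.0034421188961489043), np.float64(95.46297754247855), np.float64(-89.0990370103093)] [np.float64(0.5733005967280127), np.float64(0.20026808196382676), np.float64(0.2772818066451605)] [ 179.98968355    0.43824803 -164.05341087]
[180.  30. 158.] [-0.80296477  0.32441883 -0.5       ]
dp [ 81.2 -74.    1.8] rot [ 0.059 -0.166  0.215]
dp [ 63.2 -89.7  -5.4] rot [ 0.059 -0.166  0.215]
dp [  41.3 -101.4   -8.5] rot [ 0.059 -0.166  0.215]
[180. -30. -22.] [ 0.80296477 -0.32441883  0.5       ]
dp [ 81.2 -74.    1.8] rot [ 0.212  0.075 -0.804]
dp [108.2   9.   16.7] rot [ 0.212  0.075 -0.804]
dp [66.2 86.8 12.8] rot [ 0.212  0.075 -0.804]
```

Request:
{"op": "carry_out", "data": {
  "deltas": [
    {"dp": [20, -18, 0], "rot": [0.015, -0.04, 0.05], "fingers": 1},
    {"dp": [40, -37, 1], "rot": [0.03, -0.08, 0.1], "fingers": 1},
    {"dp": [60, -55, 1], "rot": [0.04, -0.12, 0.16], "fingers": 1},
    {"dp": [81, -74, 2], "rot": [0.06, -0.166, 0.215], "fingers": 1},
    {"dp": [81, -74, 2], "rot": [0.06, -0.166, 0.215], "fingers": 1}
  ]
}}

```text
t: 5.77
tcp_pos: [0.5126, 0.104, 0.2688]
orientation: [-177.5, 10.1, -176.5]
wrist_force: [-0.9, 0.0, -0.9]
grip_width: 0.0931
finger_force: 0.0
```

Request:
{"op": "carry_out", "data": {
  "deltas": [
    {"dp": [16, -22, -1], "rot": [0.015, -0.04, 0.05], "fingers": 1},
    {"dp": [32, -45, -2], "rot": [0.03, -0.08, 0.1], "fingers": 1},
    {"dp": [47, -67, -4], "rot": [0.04, -0.12, 0.16], "fingers": 1},
    {"dp": [63, -90, -5], "rot": [0.06, -0.166, 0.215], "fingers": 1},
    {"dp": [63, -90, -5], "rot": [0.06, -0.166, 0.215], "fingers": 1}
  ]
}}

```text
t: 6.18
tcp_pos: [0.4554, 0.0106, 0.2667]
orientation: [-177.3, 20.2, 171.3]
wrist_force: [0.0, 0.2, -0.7]
grip_width: 0.0929
finger_force: 0.0
```

Request:
{"op": "carry_out", "data": {
  "deltas": [
    {"dp": [10, -25, -2], "rot": [0.015, -0.04, 0.05], "fingers": 1},
    {"dp": [20, -50, -4], "rot": [0.03, -0.08, 0.1], "fingers": 1},
    {"dp": [30, -75, -6], "rot": [0.04, -0.12, 0.16], "fingers": 1},
    {"dp": [41, -101, -8], "rot": [0.06, -0.166, 0.215], "fingers": 1},
    {"dp": [41, -101, -8], "rot": [0.06, -0.166, 0.215], "fingers": 1}
  ]
}}

```text
t: 6.6
tcp_pos: [0.4163, -0.0841, 0.2651]
orientation: [-179.2, 29.1, 158.0]
wrist_force: [0.4, 0.0, -0.2]
grip_width: 0.0932
finger_force: 0.0
```

```bash
cat >> h.py <<'E'
def fk(p,q):
    """p=[r0,h,a,b,e,L,lat]; q deg -> pos, Rot"""
    r0,h,a,b,e,L,lat=p
    R1=R.from_euler('z',q[0],degrees=True);s2=np.radians(q[1]);s=np.radians(q[1]+q[2])
    w=np.array([r0+a*np.sin(s2)+b*np.sin(s)+e*np.cos(s),lat,h+a*np.cos(s2)+b*np.cos(s)-e*np.sin(s)])
    Rf=R1*R.from_euler('y',q[1]+q[2],degrees=True)          # forearm along local z
    Rt=Rf*R.from_euler('z',q[3],degrees=True)*R.from_euler('y',q[4],degrees=True)*R.from_euler('z',q[5],degrees=True)
    return R1.apply(w)+Rt.apply([0,0,L]),Rt
E
cat > fit.py <<'E'
from h import *
from scipy.optimize import least_squares
D=[([61.31976,6.67044,82.63311,-.001735,90.757,-2.16630],[.30125787,.60382424,.21797711],[-179.9394,0,153.486]),
([15.6779716,-15.4678126,101.909176,-.0849,93.5182773,-90.3369638],[.47633082,.15971385,.23555225],[-179.915,.03986,-163.99]),
([16.7536103,.965554705,97.8033751,-.0877,81.4970699,-89.1468],[.57399981,.19894618,.11986811],[-179.9,-.3,-164.1]),
([16.84725,-2.61307656,86.7117430,.00344,95.462977,-89.0990],[.5733006,.20026808,.2772818],[179.98968,.438248,-164.05341])]
s=observe();D.append((list(s["qpos"]),list(s["tcp_pos"]),list(s["orientation"])))
off=lambda d:(fk([0]*7,d[0])[1].inv()*R.from_euler('xyz',d[2],degrees=True)).as_rotvec(degrees=True)
np.set_printoptions(precision=4,suppress=True)
for d in D: print(off(d))
Ro=R.from_euler('z',90,degrees=True)
f=lambda p:np.concatenate([fk(p,d[0])[0]-d[1] for d in D])
r=least_squares(f,[0,.4,.45,.4,.0,.3,.025]);print(r.x,np.abs(r.fun).reshape(-1,3).max(1));np.save("kin.npy",r.x)
print(s["t"],s["tcp_pos"],s["orientation"],s["qpos"])
E
python3 fit.py
```

```text
[ 0.0005 -0.0004 90.    ]
[ 0.      0.     89.9997]
[-0.0204  0.0351 90.0133]
[-0. -0. 90.]
[-0. -0. 90.]
[-0.      0.1376  0.4597  0.6203  0.0814  0.3024  0.0255] [0. 0. 0. 0. 0.]
6.6 [ 0.4163 -0.0841  0.2651] [-179.1953   29.1193  157.9789] [-10.2421 -47.4941 122.575   -6.6767  76.5489 -78.1003]
```

```bash
cat >> h.py <<'E'
from scipy.optimize import least_squares
LO=np.array([-162.19,-47.58,4.15,-65.23,.69,-170.13]);HI=np.array([162.19,125.68,143.07,245.23,171.88,170.13])
KIN=np.load("kin.npy") if __import__("os").path.exists("kin.npy") else None
def frame(head,dep,roll=0):
    h,d=np.radians([head,dep]);z=np.array([np.cos(d)*np.cos(h),np.cos(d)*np.sin(h),-np.sin(d)])
    y=np.array([-np.sin(h),np.cos(h),0]);x=np.cross(y,z);return R.from_matrix(np.c_[x,y,z])*R.from_euler('z',roll,degrees=True)
def ik(p,Rt,seeds):
    out=[]
    def f(q):
        P,Q=fk(KIN,q);return np.r_[(P-p)*10,(Rt.inv()*Q*R.from_euler('z',90,degrees=True)).as_rotvec()*3]
    for q0 in seeds:
        r=least_squares(f,np.clip(q0,LO+.1,HI-.1),bounds=(LO,HI),x_scale=30.,max_nfev=150)
        if r.cost<1e-6 and all(np.abs(r.x-o).max()>2 for o in out): out.append(r.x)
    return out
def margin(q): return np.minimum(q-LO,HI-q).min()
E
cat > scan.py <<'E'
from h import *
np.set_printoptions(precision=0,suppress=True)
cup=np.array([.4875,-.197]);bowl=np.array([.4905,.167])
for head in range(-90,285,20):
  for dep in(10,25):
    for nm,xy,z in(("cup",cup,.055),("pour",bowl,.20)):
        b=np.degrees(np.arctan2(xy[1],xy[0]))
        F=frame(head,dep,0);p=np.r_[xy,z]+.019*F.apply([0,0,1])
        seeds=[[b+db,q2,100,q4,60,q6] for db,q2 in((-30,-20),(30,-20)) for q4 in(-60,0,90,180) for q6 in(-90,90)]
        S=[q for q in ik(p,F,seeds) if margin(q)>3]
        for q in S: print(head,dep,nm,q)
E
time python3 scan.py
```

```text
-90 10 pour [ 40.  16.  98. -61. 120.  36.]
-90 25 pour [ 39.  10.  98. -51. 114.  36.]
-70 25 pour [ 43.   2. 107. -58. 101.  27.]
30 10 cup [-57.   4. 131.  85.  81. 136.]
30 25 cup [-54.  -6. 130.  72.  72. 149.]
50 10 cup [-56.  14. 119.  72.  95. 135.]
50 25 cup [-54.   6. 119.  62.  86. 143.]
70 10 cup [-52.  23. 107.  61. 107. 133.]
70 10 pour [-17. -16. 130.  82.  83. 156.]
70 25 cup [-50.  15. 108.  52.  99. 137.]
90 10 cup [-46.  30.  96.  50. 118. 129.]
90 10 pour [-16.  -2. 118.  74.  99. 151.]
90 25 cup [-45.  22.  99.  43. 110. 130.]
90 25 pour [-13.  -8. 117.  62.  94. 158.]
110 10 cup [-40.  36.  88.  39. 128. 122.]
110 10 pour [-12.   9. 107.  66. 113. 146.]
110 25 cup [-39.  28.  90.  32. 119. 121.]
110 25 pour [-10.   3. 106.  55. 107. 149.]
130 10 cup [-33.  39.  81.  24. 136. 111.]
130 10 pour [ -6.  17.  97.  57. 125. 141.]
130 25 cup [-33.  32.  85.  19. 126. 109.]
130 25 pour [ -5.  11.  97.  47. 119. 140.]
150 10 cup [-27.  41.  78.   5. 140.  95.]
150 10 pour [  0.  24.  88.  46. 136. 132.]
150 25 cup [-26.  34.  82.   4. 129.  94.]
150 25 pour [  1.  18.  8
[... 276 characters left out ...]
7.]
190 25 cup [-14.  32.  86. -26. 123.  65.]
190 25 pour [ 14.  25.  80.   6. 140.  96.]
210 10 cup [ -7.  35.  89. -45. 124.  53.]
210 10 pour [ 21.  31.  79. -18. 149.  73.]
210 25 cup [ -8.  27.  92. -38. 115.  54.]
210 25 pour [ 21.  25.  80. -13. 139.  76.]
230 10 cup [ -1.  28.  98. -56. 113.  48.]
230 10 pour [ 28.  28.  82. -38. 142.  54.]
230 25 cup [ -2.  21. 100. -48. 105.  46.]
230 25 pour [ 27.  22.  83. -29. 134.  59.]
250 10 pour [ 34.  23.  89. -51. 132.  43.]
250 25 cup [  2.  13. 110. -57.  93.  39.]
250 25 pour [ 33.  17.  89. -42. 125.  46.]
270 10 pour [ 40.  16.  98. -61. 120.  36.]
270 25 pour [ 39.  10.  98. -51. 114.  36.]
real	0m57.292s
user	0m57.676s
sys	0m0.220s
```

```bash
cat >> h.py <<'E'
def path(p0,R0,p1,R1,q,n=20):
    """sequential IK along straight pose path; returns end q or None; prints worst margin"""
    w=(R0.inv()*R1).as_rotvec();ms=[];qs=[q]
    for k in range(1,n+1):
        S=ik(p0+(p1-p0)*k/n,R0*R.from_rotvec(w*k/n),[qs[-1]])
        if not S: print("  fail at",k,"/",n);return None
        qs.append(S[0]);ms.append(margin(S[0]))
    print("  end",np.round(qs[-1]),"margin %.0f maxstep %.0f"%(min(ms),np.abs(np.diff(qs,axis=0)).max()),"mm %.0f deg %.0f"%(1e3*np.linalg.norm(p1-p0),np.degrees(np.linalg.norm(w))));return qs[-1]
E
cat > route.py <<'E'
from h import *
t=camera("top");print("float",plane(t,(410,248),.02)[:2],plane(t,(398,262),.0)[:2],plane(t,(424,235),0)[:2])
s=observe();p,Q,q=s["tcp_pos"],R.from_euler('xyz',s["orientation"],degrees=True),s["qpos"]
cup=np.array([.4875,-.197,.055]);bowl=np.array([.4905,.167]);mx=np.array([np.cos(np.radians(16)),np.sin(np.radians(16))])
for hc in(35,45,55):
    F=frame(hc,15,180);z=F.apply([0,0,1]);G=cup+.019*z;PG=G-.13*z
    P=frame(106,15,180);zp=P.apply([0,0,1]);pour=np.r_[bowl+.035*mx,.22]+.019*zp
    W=PG+[0,0,.2];lift=G+[0,0,.18];a,A,qq=p,Q,q;print(hc)
    for nm,b,B in(("W",W,F),("PG",PG,F),("G",G,F),("lift",lift,F),("pour",pour,P),("tip",pour,P*R.from_euler('z',-130,degrees=True))):
        print(nm,np.round(b,3),np.round(B.as_euler('xyz',degrees=True)));qq=path(a,A,b,B,qq,12)
        if qq is None:break
        a,A=b,B
E
python3 route.py
```

```text
float [ 0.46240767 -0.5069549 ] [ 0.41695623 -0.47189378] [ 0.50869678 -0.56135767]
35
W [ 0.4   -0.258  0.284] [180. -75.  35.]
  end [-73. -17. 119.  71. 103. -17.] margin 3 maxstep 9 mm 177 deg 146
PG [ 0.4   -0.258  0.084] [180. -75.  35.]
  end [-73.   1. 126.  67.  95. -40.] margin 17 maxstep 2 mm 200 deg 0
G [ 0.503 -0.186  0.05 ] [180. -75.  35.]
  end [-57.   3. 128.  78.  81. -40.] margin 15 maxstep 1 mm 130 deg 0
lift [ 0.503 -0.186  0.23 ] [180. -75.  35.]
  end [-57. -15. 124.  75.  87. -18.] margin 15 maxstep 2 mm 180 deg 0
pour [0.519 0.194 0.215] [180. -75. 106.]
  end [-11.   7. 104.  65. 108. -29.] margin 20 maxstep 4 mm 381 deg 71
tip [0.519 0.194 0.215] [ 109.   38. -152.]
  end [ -11.    7.  104.   65.  108. -159.] margin 11 maxstep 11 mm 0 deg 130
45
W [ 0.412 -0.273  0.284] [180. -75.  45.]
  end [-70.  -8. 112.  68. 109. -21.] margin 4 maxstep 9 mm 191 deg 141
PG [ 0.412 -0.273  0.084] [180. -75.  45.]
  end [-70.   8. 118.  63. 100. -42.] margin 25 maxstep 2 mm 200 deg 0
G [ 0.5   -0.184  0.05 ] [180. -75.  45.]
  end [-56.   9. 122.  72.  88. -42.] margin 21
[... 371 characters left out ...]
 130
55
W [ 0.426 -0.285  0.284] [180. -75.  55.]
  end [-66.   1. 104.  65. 115. -24.] margin 4 maxstep 9 mm 203 deg 135
PG [ 0.426 -0.285  0.084] [180. -75.  55.]
  end [-66.  15. 110.  59. 105. -43.] margin 34 maxstep 2 mm 200 deg 0
G [ 0.498 -0.182  0.05 ] [180. -75.  55.]
  end [-55.  13. 116.  66.  95. -43.] margin 27 maxstep 1 mm 130 deg 0
lift [ 0.498 -0.182  0.23 ] [180. -75.  55.]
  end [-55.  -3. 113.  69. 102. -25.] margin 27 maxstep 2 mm 180 deg 0
pour [0.519 0.194 0.215] [180. -75. 106.]
  end [-11.   7. 104.  65. 108. -29.] margin 30 maxstep 4 mm 377 deg 51
tip [0.519 0.194 0.215] [ 109.   38. -152.]
  end [ -11.    7.  104.   65.  108. -159.] margin 11 maxstep 11 mm 0 deg 130
```

```bash
python3 - <<'E'
from h import *
F=frame(45,15,180);e=F.as_euler('xyz',degrees=True);plan([.412,-.273,.284],e,5)
print(e)
E
```

```text
dp [-13.4 -35.6   3.8] rot [-0.171  0.229  0.399]
dp [-26.  -27.4  -6.3] rot [-0.171  0.229  0.399]
dp [-31.6 -13.6 -16.6] rot [-0.171  0.229  0.399]
dp [-29.1   2.4 -24.7] rot [-0.171  0.229  0.399]
dp [-19.   16.8 -28.7] rot [-0.171  0.229  0.399]
[180. -75.  45.]
```

Request:
{"op": "carry_out", "data": {
  "deltas": [
    {"dp": [-3, -7, 1], "rot": [-0.034, 0.046, 0.08], "fingers": 1},
    {"dp": [-5, -14, 1.5], "rot": [-0.068, 0.092, 0.16], "fingers": 1},
    {"dp": [-8, -21, 2], "rot": [-0.103, 0.137, 0.239], "fingers": 1},
    {"dp": [-11, -28, 3], "rot": [-0.137, 0.183, 0.319], "fingers": 1},
    {"dp": [-13, -36, 4], "rot": [-0.171, 0.229, 0.399], "fingers": 1}
  ]
}}

```text
t: 7.07
tcp_pos: [0.416, -0.1195, 0.2706]
orientation: [162.6, 12.5, 136.1]
wrist_force: [0.2, -0.2, -0.1]
grip_width: 0.0932
finger_force: 0.0
```

Request:
{"op": "carry_out", "data": {
  "deltas": [
    {"dp": [-5, -5, -1], "rot": [-0.034, 0.046, 0.08], "fingers": 1},
    {"dp": [-10, -11, -2], "rot": [-0.068, 0.092, 0.16], "fingers": 1},
    {"dp": [-16, -16, -4], "rot": [-0.103, 0.137, 0.239], "fingers": 1},
    {"dp": [-21, -22, -5], "rot": [-0.137, 0.183, 0.319], "fingers": 1},
    {"dp": [-26, -27, -6], "rot": [-0.171, 0.229, 0.399], "fingers": 1}
  ]
}}

```text
t: 7.48
tcp_pos: [0.4155, -0.1577, 0.2737]
orientation: [152.0, -8.6, 120.2]
wrist_force: [0.2, 0.6, 0.1]
grip_width: 0.0928
finger_force: 0.0
```

Request:
{"op": "carry_out", "data": {
  "deltas": [
    {"dp": [-6, -3, -3], "rot": [-0.034, 0.046, 0.08], "fingers": 1},
    {"dp": [-13, -5, -7], "rot": [-0.068, 0.092, 0.16], "fingers": 1},
    {"dp": [-19, -8, -10], "rot": [-0.103, 0.137, 0.239], "fingers": 1},
    {"dp": [-25, -11, -13], "rot": [-0.137, 0.183, 0.319], "fingers": 1},
    {"dp": [-32, -14, -17], "rot": [-0.171, 0.229, 0.399], "fingers": 1}
  ]
}}

```text
t: 7.9
tcp_pos: [0.4144, -0.1964, 0.2772]
orientation: [146.9, -31.6, 106.4]
wrist_force: [1.4, 0.3, 0.2]
grip_width: 0.0932
finger_force: 0.0
```

```bash
python3 - <<'E'
from h import *
s=observe();print(s["t"],s["tcp_pos"],s["qpos"])
F=frame(45,15,180);e=F.as_euler('xyz',degrees=True);plan([.412,-.273,.284],e,2)
path(s["tcp_pos"],R.from_euler('xyz',s["orientation"],degrees=True),np.array([.412,-.273,.284]),F,s["qpos"],10)
E
```

```text
7.9 [ 0.41444037 -0.19637199  0.27719782] [-54.68034093 -18.87340384 108.70308615  42.72345118 103.90229086
 -55.97679226]
dp [-29.2   1.9 -24.9] rot [-0.172  0.227  0.399]
dp [-19.2  16.5 -28.9] rot [-0.172  0.227  0.399]
  end [-70.  -8. 112.  68. 109. -21.] margin 30 maxstep 4 mm 77 deg 56
```

Request:
{"op": "carry_out", "data": {
  "deltas": [
    {"dp": [-6, 0, -5], "rot": [-0.034, 0.046, 0.08], "fingers": 1},
    {"dp": [-12, 1, -10], "rot": [-0.068, 0.092, 0.16], "fingers": 1},
    {"dp": [-18, 1, -15], "rot": [-0.103, 0.137, 0.239], "fingers": 1},
    {"dp": [-24, 2, -20], "rot": [-0.137, 0.183, 0.319], "fingers": 1},
    {"dp": [-29, 2, -25], "rot": [-0.172, 0.228, 0.399], "fingers": 1}
  ]
}}

```text
t: 8.32
tcp_pos: [0.4133, -0.2348, 0.2808]
orientation: [148.8, -55.0, 89.5]
wrist_force: [0.3, 0.3, -0.8]
grip_width: 0.0933
finger_force: 0.0
```

Request:
{"op": "carry_out", "data": {
  "deltas": [
    {"dp": [-4, 3, -6], "rot": [-0.034, 0.046, 0.08], "fingers": 1},
    {"dp": [-8, 6, -12], "rot": [-0.068, 0.092, 0.16], "fingers": 1},
    {"dp": [-12, 10, -17], "rot": [-0.103, 0.137, 0.239], "fingers": 1},
    {"dp": [-16, 13, -23], "rot": [-0.137, 0.183, 0.319], "fingers": 1},
    {"dp": [-19, 16.5, -29], "rot": [-0.172, 0.228, 0.399], "fingers": 1}
  ]
}}

```text
t: 8.73
tcp_pos: [0.4119, -0.2729, 0.2843]
orientation: [-179.9, -75.1, 44.9]
wrist_force: [0.9, 1.1, 0.3]
grip_width: 0.0931
finger_force: 0.0
```

Request:
{"op": "carry_out", "data": {
  "deltas": [
    {"dp": [0, 0, 0], "rot": [0, 0, 0], "fingers": 1},
    {"dp": [0, 0, 0], "rot": [0, 0, 0], "fingers": 1},
    {"dp": [0, 0, 0], "rot": [0, 0, 0], "fingers": 1},
    {"dp": [0, 0, 0], "rot": [0, 0, 0], "fingers": 1},
    {"dp": [0, 0, 0], "rot": [0, 0, 0], "fingers": 1}
  ]
}}

```text
t: 9.15
tcp_pos: [0.4115, -0.2724, 0.2847]
orientation: [178.9, -74.9, 46.2]
wrist_force: [-0.1, -0.0, 0.9]
grip_width: 0.0932
finger_force: 0.0
```

```bash
python3 - <<'E'
from h import *
s=observe();print(s["t"],s["tcp_pos"],s["orientation"],s["qpos"])
F=frame(45,15,180);e=F.as_euler('xyz',degrees=True)
t=camera("top");cv2.imwrite("pics/t2.png",cv2.resize(t["pixels"][:,:,::-1],(800,600)))
plan([.412,-.273,.084],e,1);plan([.500,-.184,.05],e,1,([.412,-.273,.084],e))
E
```

```text
9.15 [ 0.411518   -0.2724208   0.28469065] [178.87893615 -74.88603822  46.19016916] [-69.61062782  -7.69096418 111.75065632  68.21821407 109.09319179
 -21.38768891]
dp [-193.7   -0.2   52.3] rot [-0.     0.002  0.005]
dp [ -0.4  -0.7 129.7] rot [0. 0. 0.]
```

View pics/t2.png

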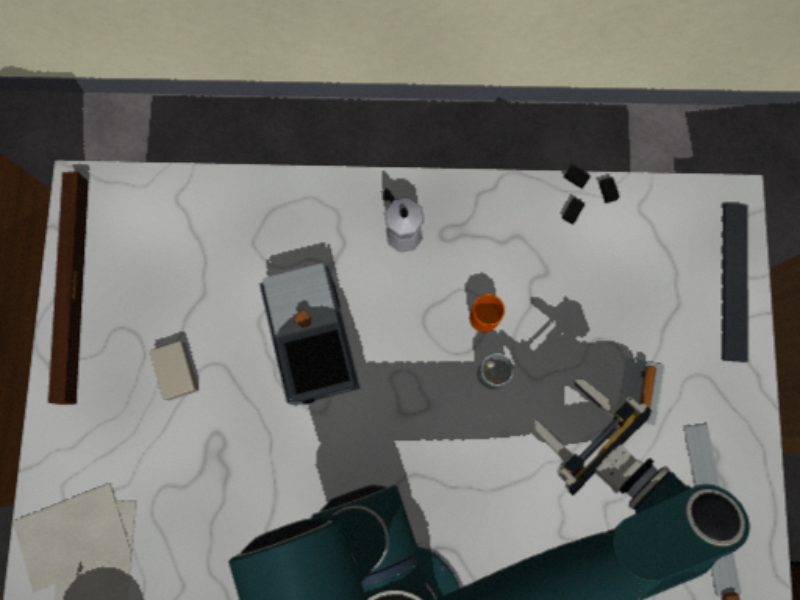

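The cover is fully open (bowl's black mouth at (318,362)), and the gripper points at the tin cup (497,370). The orange cup (487,312) and the float (655,390) are clear of it.

Request:
{"op": "carry_out", "data": {
  "deltas": [
    {"dp": [-30, 0, 8], "rot": [0, 0, 0.005], "fingers": 1},
    {"dp": [-70, 0, 19], "rot": [0, 0, 0.005], "fingers": 1},
    {"dp": [-110, 0, 30], "rot": [0, 0, 0.005], "fingers": 1},
    {"dp": [-150, 0, 40.5], "rot": [0, 0, 0.005], "fingers": 1},
    {"dp": [-180, 0, 48.5], "rot": [0, 0, 0.005], "fingers": 1}
  ]
}}

```text
t: 9.62
tcp_pos: [0.4114, -0.2722, 0.0951]
orientation: [-179.5, -74.9, 44.5]
wrist_force: [0.4, -0.8, 0.5]
grip_width: 0.0929
finger_force: 0.0
```

Request:
{"op": "carry_out", "data": {
  "deltas": [
    {"dp": [-8, 0, 2], "rot": [0, 0, 0], "fingers": 1},
    {"dp": [-13, 0, 4], "rot": [0, 0, 0], "fingers": 1},
    {"dp": [-13, 0, 4], "rot": [0, 0, 0], "fingers": 1},
    {"dp": [-13, 0, 4], "rot": [0, 0, 0], "fingers": 1},
    {"dp": [-13, 0, 4], "rot": [0, 0, 0], "fingers": 1}
  ]
}}

```text
t: 10.03
tcp_pos: [0.4123, -0.2734, 0.086]
orientation: [179.8, -74.9, 45.1]
wrist_force: [-0.4, -0.5, 0.5]
grip_width: 0.0929
finger_force: 0.0
```

```bash
python3 - <<'E'
from h import *
s=observe();print(s["t"],s["tcp_pos"],s["orientation"],s["wrist_force"])
t=camera("top");sd=camera("side")
e=frame(45,15,180).as_euler('xyz',degrees=True);plan([.500,-.184,.05],e,1)
# bowl mouth: dark quad in top view
m=(t["pixels"].max(2)<28).astype(np.uint8);m[:, :160]=0;m[:,250:]=0;m[:180]=0;m[265:]=0
cs=sorted(cv2.findContours(m,0,1)[0],key=cv2.contourArea)[-1];r=cv2.minAreaRect(cs);B=cv2.boxPoints(r);print(r,[np.round(plane(t,b,.1),3) for b in B])
cv2.imwrite("pics/s2.png",crop(sd,120,150,200,140,4))
E
```

```text
10.0333 [ 0.41232155 -0.27344059  0.08599586] [179.77420665 -74.89747928  45.14901906] [-0.41931174 -0.52078345  0.5300431 ]
dp [ -1.7  -1.2 130.1] rot [0.001 0.002 0.   ]
((202.26473999023438, 231.05885314941406), (33.22737503051758, 35.410194396972656), 75.96376037597656) [array([0.528, 0.237, 0.1  ]), array([0.558, 0.13 , 0.1  ]), array([0.457, 0.1  , 0.1  ]), array([0.427, 0.206, 0.1  ])]
```

View pics/s2.png

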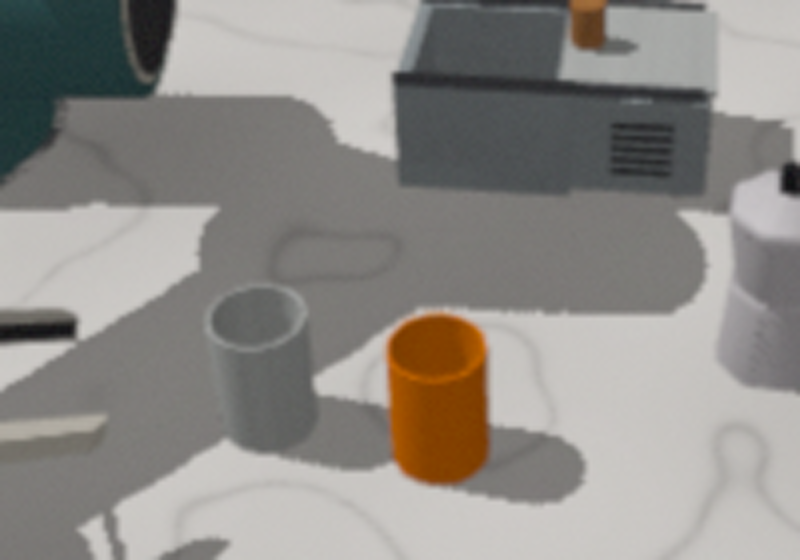

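Fingers straddle the cup's line; side view shows cup at (262,370), the orange one at (438,400), no contacts. The bowl is open behind.

Request:
{"op": "carry_out", "data": {
  "deltas": [
    {"dp": [0, 0, 20], "rot": [0, 0, 0], "fingers": 1},
    {"dp": [-1, -1, 45], "rot": [0, 0, 0], "fingers": 1},
    {"dp": [-1, -1, 70], "rot": [0, 0, 0], "fingers": 1},
    {"dp": [-1.5, -1, 90], "rot": [0, 0, 0], "fingers": 1},
    {"dp": [-1.5, -1, 105], "rot": [0, 0, 0], "fingers": 1}
  ],
  "grip_force": 25
}}

```text
t: 10.55
tcp_pos: [0.4836, -0.1997, 0.0559]
orientation: [-179.8, -74.9, 44.8]
wrist_force: [-0.4, 0.0, 0.4]
grip_width: 0.093
finger_force: 0.0
```

Request:
{"op": "carry_out", "data": {
  "deltas": [
    {"dp": [0, 0, 10], "rot": [0, 0, 0], "fingers": 1},
    {"dp": [0, 0, 20], "rot": [0, 0, 0], "fingers": 1},
    {"dp": [0, 0, 25], "rot": [0, 0, 0], "fingers": 1},
    {"dp": [0, 0, 25], "rot": [0, 0, 0], "fingers": 0.9},
    {"dp": [0, 0, 25], "rot": [0, 0, 0], "fingers": 0.8}
  ]
}}

```text
t: 10.97
tcp_pos: [0.4998, -0.1839, 0.0492]
orientation: [-179.7, -75.0, 44.6]
wrist_force: [0.0, -0.1, 0.4]
grip_width: 0.0841
finger_force: 0.0
```

Request:
{"op": "carry_out", "data": {
  "deltas": [
    {"dp": [0, 0, 0], "rot": [0, 0, 0], "fingers": 0.6},
    {"dp": [0, 0, 0], "rot": [0, 0, 0], "fingers": 0.6},
    {"dp": [0, 0, 0], "rot": [0, 0, 0], "fingers": 0.6},
    {"dp": [0, 0, 0], "rot": [0, 0, 0], "fingers": 0.6},
    {"dp": [0, 0, 0], "rot": [0, 0, 0], "fingers": 0.6}
  ]
}}

```text
t: 11.38
tcp_pos: [0.4998, -0.1839, 0.0492]
orientation: [-179.7, -75.0, 44.6]
wrist_force: [-0.9, -0.5, 1.5]
grip_width: 0.0657
finger_force: 25.0
```

Request:
{"op": "carry_out", "data": {
  "deltas": [
    {"dp": [0, 0, 0], "rot": [0, 0, 0], "fingers": 0.6},
    {"dp": [0, 0, 0], "rot": [0, 0, 0], "fingers": 0.6},
    {"dp": [0, 0, 0], "rot": [0, 0, 0], "fingers": 0.6},
    {"dp": [0, 0, 0], "rot": [0, 0, 0], "fingers": 0.6},
    {"dp": [0, 0, 0], "rot": [0, 0, 0], "fingers": 0.6}
  ]
}}

```text
t: 11.8
tcp_pos: [0.5, -0.1838, 0.0491]
orientation: [-179.6, -75.0, 44.6]
wrist_force: [-0.6, -1.3, 3.4]
grip_width: 0.0656
finger_force: 25.0
```

```bash
python3 - <<'E'
from h import *
s=observe();print(s["t"],s["tcp_pos"],s["orientation"],s["wrist_force"],s["grip_width"],s["finger_force"])
e=frame(45,15,180);z=e.apply([0,0,1]);print("up in tool",np.round(e.inv().apply([0,0,100]),1))
mx=np.array([np.cos(np.radians(16.3)),np.sin(np.radians(16.3))])
P=frame(106.3,15,180);pour=np.r_[np.array([.4925,.168])+.035*mx,.22]+.019*P.apply([0,0,1])
lift=s["tcp_pos"]+[0,0,.18];print(pour,P.as_euler('xyz',degrees=True));E=e.as_euler('xyz',degrees=True)
plan(pour,P.as_euler('xyz',degrees=True),4,(lift,E))
# tipped mouth / lip in machine axes
for th in(-110,-120,-130):
    T=P*R.from_euler('z',th,degrees=True);g=pour-T.apply([0,0,.019])
    c=(T*P.inv()).apply([0,0,1]);M=g+c*.04;d=np.array([0,0,-1.])-(-c[2])*c;d/=np.linalg.norm(d);lip=M+.033*d
    v=lip-[.4925,.168,0];print(th,"cup axis z",c[2],"lip machine",v[:2]@mx,v[:2]@[-mx[1],mx[0]],lip[2])
E
```

```text
11.8 [ 0.49995951 -0.18376443  0.0491402 ] [-179.64170877  -74.95820564   44.56595237] [-0.6264544  -1.3471898   3.40618117] 0.06564266087717655 24.99975185841322
up in tool [ 96.6   0.  -25.9]
[0.52094222 0.19543825 0.21508244] [180.  -75.  106.3]
dp [ 14.9 -63.3  69.2] rot [ 0.258  0.    -0.069]
dp [ 18.6 -42.4  83. ] rot [ 0.258  0.    -0.069]
dp [ 20.7 -18.4  90.9] rot [ 0.258  0.    -0.069]
dp [21.1  6.9 92.4] rot [ 0.258  0.    -0.069]
-110 cup axis z -0.2521218399180655 lip machine 0.006497029585898271 -0.01053560720586501 0.17798117495245058
-120 cup axis z -0.39951905283832867 lip machine 0.013569934942349534 -0.009606835348827485 0.17376731647194393
-130 cup axis z -0.532741706348699 lip machine 0.02077378494346481 -0.00789610749890718 0.17076316123540308
```

Request:
{"op": "carry_out", "data": {
  "deltas": [
    {"dp": [5, 0, -1.3], "rot": [0, 0, 0], "fingers": 0.6},
    {"dp": [20, 0, -5.4], "rot": [0, 0, 0], "fingers": 0.6},
    {"dp": [40, 0, -10.7], "rot": [0, 0, 0], "fingers": 0.6},
    {"dp": [62, 0, -16.6], "rot": [0, 0, 0], "fingers": 0.6},
    {"dp": [84, 0, -22.5], "rot": [0, 0, 0], "fingers": 0.6}
  ]
}}

```text
t: 12.22
tcp_pos: [0.4997, -0.1832, 0.1364]
orientation: [-179.3, -74.9, 44.2]
wrist_force: [0.4, -0.6, -2.6]
grip_width: 0.0655
finger_force: 25.0
```

Request:
{"op": "carry_out", "data": {
  "deltas": [
    {"dp": [22, 0, -5.9], "rot": [0, 0, 0], "fingers": 0.6},
    {"dp": [44, 0, -11.8], "rot": [0, 0, 0], "fingers": 0.6},
    {"dp": [66, 0, -17.7], "rot": [0, 0, 0], "fingers": 0.6},
    {"dp": [82, 0, -22], "rot": [0, 0, 0], "fingers": 0.6},
    {"dp": [90, 0, -24.1], "rot": [0, 0, 0], "fingers": 0.6}
  ]
}}

```text
t: 12.63
tcp_pos: [0.5002, -0.1837, 0.2311]
orientation: [179.9, -74.9, 45.0]
wrist_force: [0.2, 0.4, -2.8]
grip_width: 0.0657
finger_force: 25.0
```

Request:
{"op": "carry_out", "data": {
  "deltas": [
    {"dp": [1, -6, 7], "rot": [0.025, 0, -0.007], "fingers": 0.6},
    {"dp": [3, -16, 18], "rot": [0.065, 0, -0.017], "fingers": 0.6},
    {"dp": [5, -31, 34], "rot": [0.12, 0, -0.032], "fingers": 0.6},
    {"dp": [8, -47, 52], "rot": [0.19, 0, -0.05], "fingers": 0.6},
    {"dp": [11, -63, 70], "rot": [0.258, 0, -0.069], "fingers": 0.6}
  ]
}}

```text
t: 13.05
tcp_pos: [0.505, -0.0872, 0.2199]
orientation: [-178.9, -75.0, 59.5]
wrist_force: [-0.2, -0.3, -2.6]
grip_width: 0.0655
finger_force: 25.0
```

Request:
{"op": "carry_out", "data": {
  "deltas": [
    {"dp": [3, -8, 17], "rot": [0.052, 0, -0.014], "fingers": 0.6},
    {"dp": [6, -17, 34], "rot": [0.103, 0, -0.028], "fingers": 0.6},
    {"dp": [9, -25, 50], "rot": [0.155, 0, -0.041], "fingers": 0.6},
    {"dp": [12, -34, 67], "rot": [0.206, 0, -0.055], "fingers": 0.6},
    {"dp": [15, -42, 84], "rot": [0.258, 0, -0.069], "fingers": 0.6}
  ]
}}

```text
t: 13.47
tcp_pos: [0.5106, 0.0075, 0.2126]
orientation: [-178.9, -75.1, 74.8]
wrist_force: [0.7, 0.1, -1.7]
grip_width: 0.0652
finger_force: 25.0
```

```bash
python3 - <<'E'
from h import *
s=observe();print(s["t"],s["tcp_pos"],s["orientation"],s["wrist_force"],s["grip_width"],s["qpos"])
plan([.521,.195,.200],[180,-75,106.3],2)
E
```

```text
13.4667 [0.51061675 0.00752335 0.21263168] [-178.87468988  -75.05854232   74.7632646 ] [ 0.68656836  0.11836212 -1.73885236] 0.06520194138926698 [-34.92544012  -3.415263   115.21226079  67.87647365 102.92273875
 -26.7975279 ]
dp [ 17.6 -17.8  90.7] rot [ 0.256 -0.001 -0.071]
dp [18.1  7.  92.1] rot [ 0.256 -0.001 -0.071]
```

Request:
{"op": "carry_out", "data": {
  "deltas": [
    {"dp": [3, -4, 18], "rot": [0.052, 0, -0.014], "fingers": 0.6},
    {"dp": [7, -7, 36], "rot": [0.103, 0, -0.028], "fingers": 0.6},
    {"dp": [10, -11, 54], "rot": [0.155, 0, -0.041], "fingers": 0.6},
    {"dp": [14, -14, 72], "rot": [0.206, 0, -0.055], "fingers": 0.6},
    {"dp": [17.5, -18, 91], "rot": [0.257, 0, -0.07], "fingers": 0.6}
  ]
}}

```text
t: 13.88
tcp_pos: [0.5162, 0.1013, 0.2061]
orientation: [-179.2, -75.1, 90.3]
wrist_force: [-0.0, -0.5, -1.7]
grip_width: 0.0656
finger_force: 25.0
```

Request:
{"op": "carry_out", "data": {
  "deltas": [
    {"dp": [4, 1, 20], "rot": [0.055, 0, -0.015], "fingers": 0.6},
    {"dp": [8, 3, 42], "rot": [0.115, 0, -0.031], "fingers": 0.6},
    {"dp": [12, 5, 64], "rot": [0.177, 0, -0.048], "fingers": 0.6},
    {"dp": [16, 6, 82], "rot": [0.228, 0, -0.062], "fingers": 0.6},
    {"dp": [18, 7, 92], "rot": [0.256, 0, -0.07], "fingers": 0.6}
  ]
}}

```text
t: 14.3
tcp_pos: [0.5217, 0.1956, 0.1996]
orientation: [-179.5, -75.1, 105.9]
wrist_force: [0.1, -0.2, -3.0]
grip_width: 0.0654
finger_force: 25.0
```

Request:
{"op": "carry_out", "data": {
  "deltas": [
    {"dp": [0, 0, 0], "rot": [0, 0, 0], "fingers": 0.6},
    {"dp": [0, 0, 0], "rot": [0, 0, 0], "fingers": 0.6},
    {"dp": [0, 0, 0], "rot": [0, 0, 0], "fingers": 0.6},
    {"dp": [0, 0, 0], "rot": [0, 0, 0], "fingers": 0.6},
    {"dp": [0, 0, 0], "rot": [0, 0, 0], "fingers": 0.6}
  ]
}}

```text
t: 14.72
tcp_pos: [0.5227, 0.1922, 0.2016]
orientation: [179.9, -75.0, 106.0]
wrist_force: [0.8, 0.1, -2.4]
grip_width: 0.0653
finger_force: 25.0
```

```bash
python3 - <<'E'
from h import *
s=observe();print(s["t"],s["tcp_pos"],s["orientation"],s["wrist_force"],s["grip_width"],s["qpos"])
plan([.521,.195,.200],[180,-75,106.3],1)
a=camera("top");b=camera("side")
cv2.imwrite("pics/p1.png",np.hstack([cv2.resize(crop(a,150,150,120,120,4),(400,400)),cv2.resize(crop(b,170,90,150,150,4),(400,400))]))
E
```

```text
14.7167 [0.52267145 0.19215726 0.20156869] [179.88615936 -75.04396341 106.02003479] [ 0.80827314  0.11321771 -2.3592193 ] 0.06532525154451768 [-10.77826874   8.36517309 104.1588011   64.88967695 107.56882883
 -30.06210778]
dp [-0.7 -0.8  3.5] rot [ 0.007 -0.001 -0.001]
```

View pics/p1.png

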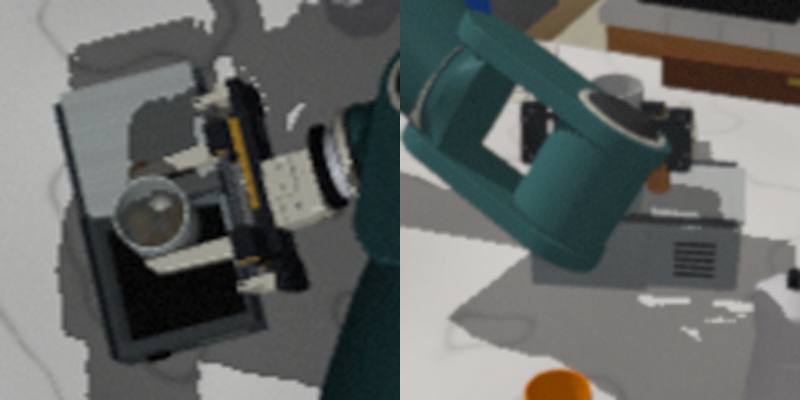

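Request:
{"op": "carry_out", "data": {
  "deltas": [
    {"dp": [0, 0, 0], "rot": [0, 0, -0.06], "fingers": 0.6},
    {"dp": [0, 0, 0], "rot": [0, 0, -0.15], "fingers": 0.6},
    {"dp": [0, 0, 0], "rot": [0, 0, -0.26], "fingers": 0.6},
    {"dp": [0, 0, 0], "rot": [0, 0, -0.37], "fingers": 0.6},
    {"dp": [0, 0, 0], "rot": [0, 0, -0.48], "fingers": 0.6}
  ]
}}

```text
t: 15.23
tcp_pos: [0.5227, 0.1925, 0.2017]
orientation: [119.8, -58.7, 169.9]
wrist_force: [0.2, -0.2, -2.3]
grip_width: 0.0655
finger_force: 25.0
```

Request:
{"op": "carry_out", "data": {
  "deltas": [
    {"dp": [0, 0, 0], "rot": [0, 0, -0.11], "fingers": 0.6},
    {"dp": [0, 0, 0], "rot": [0, 0, -0.21], "fingers": 0.6},
    {"dp": [0, 0, 0], "rot": [0, 0, -0.31], "fingers": 0.6},
    {"dp": [0, 0, 0], "rot": [0, 0, -0.41], "fingers": 0.6},
    {"dp": [0, 0, 0], "rot": [0, 0, -0.51], "fingers": 0.6}
  ]
}}

```text
t: 15.65
tcp_pos: [0.5228, 0.1925, 0.2017]
orientation: [107.7, -31.7, -173.6]
wrist_force: [-0.2, 0.1, -2.7]
grip_width: 0.065
finger_force: 25.0
```

Request:
{"op": "carry_out", "data": {
  "deltas": [
    {"dp": [0, 0, 0], "rot": [0, 0, -0.09], "fingers": 0.6},
    {"dp": [0, 0, 0], "rot": [0, 0, -0.17], "fingers": 0.6},
    {"dp": [0, 0, 0], "rot": [0, 0, -0.25], "fingers": 0.6},
    {"dp": [0, 0, 0], "rot": [0, 0, -0.32], "fingers": 0.6},
    {"dp": [0, 0, 0], "rot": [0, 0, -0.39], "fingers": 0.6}
  ]
}}

```text
t: 16.07
tcp_pos: [0.5228, 0.1925, 0.2017]
orientation: [105.2, -10.3, -166.8]
wrist_force: [0.2, -0.2, -2.9]
grip_width: 0.0654
finger_force: 25.0
```

Request:
{"op": "carry_out", "data": {
  "deltas": [
    {"dp": [0, 0, 0], "rot": [0, 0, -0.06], "fingers": 0.6},
    {"dp": [0, 0, 0], "rot": [0, 0, -0.12], "fingers": 0.6},
    {"dp": [0, 0, 0], "rot": [0, 0, -0.18], "fingers": 0.6},
    {"dp": [0, 0, 0], "rot": [0, 0, -0.24], "fingers": 0.6},
    {"dp": [0, 0, 0], "rot": [0, 0, -0.3], "fingers": 0.6}
  ]
}}

```text
t: 16.48
tcp_pos: [0.5227, 0.1925, 0.2017]
orientation: [105.1, 6.2, -162.4]
wrist_force: [0.9, -0.9, -2.2]
grip_width: 0.0656
finger_force: 25.0
```

Request:
{"op": "carry_out", "data": {
  "deltas": [
    {"dp": [0, 0, 0], "rot": [0, 0, -0.06], "fingers": 0.6},
    {"dp": [0, 0, 0], "rot": [0, 0, -0.12], "fingers": 0.6},
    {"dp": [0, 0, 0], "rot": [0, 0, -0.18], "fingers": 0.6},
    {"dp": [0, 0, 0], "rot": [0, 0, -0.24], "fingers": 0.6},
    {"dp": [0, 0, 0], "rot": [0, 0, -0.3], "fingers": 0.6}
  ]
}}

```text
t: 16.9
tcp_pos: [0.5227, 0.1925, 0.2017]
orientation: [106.3, 22.8, -157.6]
wrist_force: [-0.1, 0.4, -1.5]
grip_width: 0.0652
finger_force: 25.0
```

Request:
{"op": "carry_out", "data": {
  "deltas": [
    {"dp": [0, 0, 0], "rot": [0, 0, -0.08], "fingers": 0.6},
    {"dp": [0, 0, 0], "rot": [0, 0, -0.16], "fingers": 0.6},
    {"dp": [0, 0, 0], "rot": [0, 0, -0.22], "fingers": 0.6},
    {"dp": [0, 0, 0], "rot": [0, 0, -0.26], "fingers": 0.6},
    {"dp": [0, 0, 0], "rot": [0, 0, -0.26], "fingers": 0.6}
  ]
}}

```text
t: 17.32
tcp_pos: [0.5228, 0.1926, 0.2018]
orientation: [108.8, 37.0, -152.5]
wrist_force: [-1.0, 0.1, -2.7]
grip_width: 0.0654
finger_force: 25.0
```

Request:
{"op": "carry_out", "data": {
  "deltas": [
    {"dp": [0, 0, 0], "rot": [0, 0, 0], "fingers": 0.6},
    {"dp": [0, 0, 0], "rot": [0, 0, 0], "fingers": 0.6},
    {"dp": [0, 0, 0], "rot": [0, 0, 0], "fingers": 0.6},
    {"dp": [0, 0, 0], "rot": [0, 0, 0], "fingers": 0.6},
    {"dp": [0, 0, 0], "rot": [0, 0, 0], "fingers": 0.6}
  ]
}}

```text
t: 17.73
tcp_pos: [0.5227, 0.1929, 0.2016]
orientation: [108.8, 36.8, -152.5]
wrist_force: [-0.1, 0.9, -1.0]
grip_width: 0.0656
finger_force: 25.0
```

```bash
python3 - <<'E'
from h import *
s=observe();print(s["t"],s["tcp_pos"],s["orientation"],s["wrist_force"],s["grip_width"],s["qpos"])
a=camera("top");b=camera("side")
cv2.imwrite("pics/p2.png",np.hstack([cv2.resize(crop(a,150,150,120,120,4),(400,400)),cv2.resize(crop(b,170,90,150,150,4),(400,400))]))
E
```

```text
17.7333 [0.52273041 0.19287068 0.20158265] [ 108.80817068   36.83082003 -152.47956055] [-0.09863053  0.85373195 -0.96633274] 0.06560915987363071 [ -10.69443307    8.40223878  104.1164695    64.89499827  107.56772422
 -158.37467556]
```

View pics/p2.png

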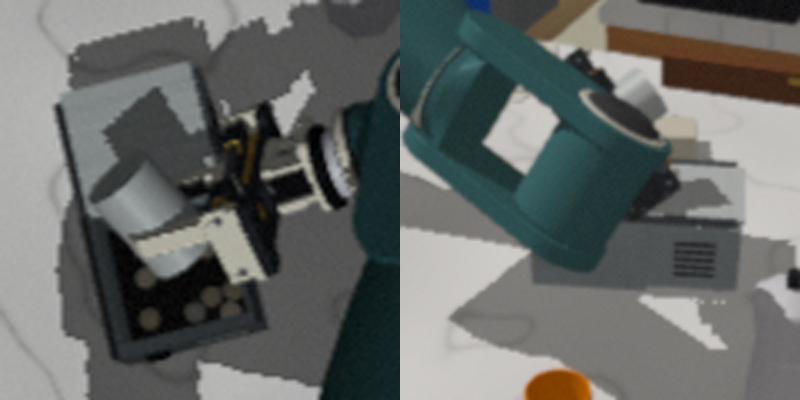

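The top crop shows about seven pebbles in the bowl, near (147,278), (150,318), (195,312), (211,295), (232,291), (230,310) and (208,250). An eighth could be hidden under the cup, so I tip a little further with a small shake and then level the cup.

Request:
{"op": "carry_out", "data": {
  "deltas": [
    {"dp": [0, 0, 0], "rot": [0, 0, -0.12], "fingers": 0.6},
    {"dp": [0, 0, 0], "rot": [0, 0, -0.02], "fingers": 0.6},
    {"dp": [0, 0, 0], "rot": [0, 0, -0.12], "fingers": 0.6},
    {"dp": [0, 0, 0], "rot": [0, 0, -0.02], "fingers": 0.6},
    {"dp": [0, 0, 0], "rot": [0, 0, -0.12], "fingers": 0.6}
  ]
}}

```text
t: 18.25
tcp_pos: [0.5227, 0.1929, 0.2015]
orientation: [110.5, 42.5, -149.8]
wrist_force: [-0.0, -0.2, -1.9]
grip_width: 0.0656
finger_force: 25.0
```

Request:
{"op": "carry_out", "data": {
  "deltas": [
    {"dp": [0, 0, 0], "rot": [0, 0, 0], "fingers": 0.6},
    {"dp": [0, 0, 0], "rot": [0, 0, 0], "fingers": 0.6},
    {"dp": [0, 0, 0], "rot": [0, 0, 0], "fingers": 0.6},
    {"dp": [0, 0, 0], "rot": [0, 0, 0], "fingers": 0.6},
    {"dp": [0, 0, 0], "rot": [0, 0, 0], "fingers": 0.6}
  ]
}}

```text
t: 18.67
tcp_pos: [0.5227, 0.1929, 0.2016]
orientation: [110.8, 43.3, -149.4]
wrist_force: [0.1, 0.3, -0.9]
grip_width: 0.0652
finger_force: 25.0
```

Request:
{"op": "carry_out", "data": {
  "deltas": [
    {"dp": [0, 0, 0], "rot": [0, 0, 0.11], "fingers": 0.6},
    {"dp": [0, 0, 0], "rot": [0, 0, 0.22], "fingers": 0.6},
    {"dp": [0, 0, 0], "rot": [0, 0, 0.34], "fingers": 0.6},
    {"dp": [0, 0, 0], "rot": [0, 0, 0.46], "fingers": 0.6},
    {"dp": [0, 0, 0], "rot": [0, 0, 0.58], "fingers": 0.6}
  ]
}}

```text
t: 19.08
tcp_pos: [0.5227, 0.1929, 0.2015]
orientation: [105.3, 11.2, -161.0]
wrist_force: [-0.0, 0.2, -0.0]
grip_width: 0.0655
finger_force: 25.0
```

Request:
{"op": "carry_out", "data": {
  "deltas": [
    {"dp": [0, 0, 0], "rot": [0, 0, 0.12], "fingers": 0.6},
    {"dp": [0, 0, 0], "rot": [0, 0, 0.24], "fingers": 0.6},
    {"dp": [0, 0, 0], "rot": [0, 0, 0.36], "fingers": 0.6},
    {"dp": [0, 0, 0], "rot": [0, 0, 0.48], "fingers": 0.6},
    {"dp": [0, 0, 0], "rot": [0, 0, 0.6], "fingers": 0.6}
  ]
}}

```text
t: 19.5
tcp_pos: [0.5227, 0.1929, 0.2016]
orientation: [106.1, -21.9, -170.2]
wrist_force: [0.2, -0.7, -1.1]
grip_width: 0.066
finger_force: 25.0
```

Request:
{"op": "carry_out", "data": {
  "deltas": [
    {"dp": [0, 0, 0], "rot": [0, 0, 0.12], "fingers": 0.6},
    {"dp": [0, 0, 0], "rot": [0, 0, 0.24], "fingers": 0.6},
    {"dp": [0, 0, 0], "rot": [0, 0, 0.36], "fingers": 0.6},
    {"dp": [0, 0, 0], "rot": [0, 0, 0.48], "fingers": 0.6},
    {"dp": [0, 0, 0], "rot": [0, 0, 0.6], "fingers": 0.6}
  ]
}}

```text
t: 19.92
tcp_pos: [0.5227, 0.1929, 0.2016]
orientation: [116.2, -54.2, 174.2]
wrist_force: [0.0, -0.2, -1.6]
grip_width: 0.0652
finger_force: 25.0
```

Request:
{"op": "carry_out", "data": {
  "deltas": [
    {"dp": [0, 0, 0], "rot": [0, 0, 0.12], "fingers": 0.6},
    {"dp": [0, 0, 0], "rot": [0, 0, 0.24], "fingers": 0.6},
    {"dp": [0, 0, 0], "rot": [0, 0, 0.36], "fingers": 0.6},
    {"dp": [0, 0, 0], "rot": [0, 0, 0.46], "fingers": 0.6},
    {"dp": [0, 0, 0], "rot": [0, 0, 0.5], "fingers": 0.6}
  ]
}}

```text
t: 20.33
tcp_pos: [0.5227, 0.1929, 0.2016]
orientation: [164.5, -74.5, 122.0]
wrist_force: [0.0, 0.0, -0.6]
grip_width: 0.0657
finger_force: 25.0
```

```bash
python3 - <<'E'
from h import *
s=observe();print(s["t"],s["tcp_pos"],s["orientation"],s["wrist_force"],s["grip_width"],s["qpos"])
E=frame(45,15,180).as_euler('xyz',degrees=True)
plan([.500,-.184,.215],E,4)
print("down",frame(45,15,180).inv().apply([0,0,-166]))
E
```

```text
20.3333 [0.52273444 0.19288485 0.20158381] [164.54605674 -74.47119915 121.99223397] [ 0.00625493  0.04589574 -0.6100908 ] 0.06570750092045557 [-10.69287284   8.40321652 104.11554269  64.89570204 107.56761033
 -34.25852715]
dp [-17.4 -32.8 -86.9] rot [-0.257 -0.01   0.086]
dp [-20.  -8. -92.] rot [-0.257 -0.01   0.086]
dp [-20.5  17.4 -90.6] rot [-0.257 -0.01   0.086]
dp [-18.8  41.5 -82.7] rot [-0.257 -0.01   0.086]
down [-1.60343687e+02 -2.76445533e-14  4.29639615e+01]
```

Request:
{"op": "carry_out", "data": {
  "deltas": [
    {"dp": [-2, -4, -10], "rot": [-0.03, -0.001, 0.01], "fingers": 0.6},
    {"dp": [-5, -10, -26], "rot": [-0.077, -0.003, 0.026], "fingers": 0.6},
    {"dp": [-9, -17, -46], "rot": [-0.136, -0.005, 0.046], "fingers": 0.6},
    {"dp": [-13, -25, -66], "rot": [-0.195, -0.008, 0.065], "fingers": 0.6},
    {"dp": [-17.5, -33, -87], "rot": [-0.257, -0.01, 0.086], "fingers": 0.6}
  ]
}}

```text
t: 20.75
tcp_pos: [0.5167, 0.0972, 0.2046]
orientation: [166.3, -75.1, 104.7]
wrist_force: [1.3, -0.9, -1.0]
grip_width: 0.0659
finger_force: 25.0
```

Request:
{"op": "carry_out", "data": {
  "deltas": [
    {"dp": [-4, -2, -18], "rot": [-0.051, -0.002, 0.017], "fingers": 0.6},
    {"dp": [-8, -3, -37], "rot": [-0.103, -0.004, 0.034], "fingers": 0.6},
    {"dp": [-12, -5, -55], "rot": [-0.154, -0.006, 0.052], "fingers": 0.6},
    {"dp": [-16, -6, -74], "rot": [-0.206, -0.008, 0.069], "fingers": 0.6},
    {"dp": [-20, -8, -92], "rot": [-0.257, -0.01, 0.086], "fingers": 0.6}
  ]
}}

```text
t: 21.17
tcp_pos: [0.5112, 0.0027, 0.2079]
orientation: [170.4, -75.5, 85.2]
wrist_force: [0.7, -0.9, -1.3]
grip_width: 0.0656
finger_force: 25.0
```

Request:
{"op": "carry_out", "data": {
  "deltas": [
    {"dp": [-4, 3, -18], "rot": [-0.051, -0.002, 0.017], "fingers": 0.6},
    {"dp": [-8, 7, -36], "rot": [-0.103, -0.004, 0.034], "fingers": 0.6},
    {"dp": [-12, 10, -54], "rot": [-0.154, -0.006, 0.052], "fingers": 0.6},
    {"dp": [-16, 14, -72], "rot": [-0.206, -0.008, 0.069], "fingers": 0.6},
    {"dp": [-20.5, 17.5, -90.5], "rot": [-0.257, -0.01, 0.086], "fingers": 0.6}
  ]
}}

```text
t: 21.58
tcp_pos: [0.5057, -0.0914, 0.2111]
orientation: [175.0, -75.6, 65.3]
wrist_force: [0.1, 0.1, -2.3]
grip_width: 0.0656
finger_force: 25.0
```

Request:
{"op": "carry_out", "data": {
  "deltas": [
    {"dp": [-4, 9, -18], "rot": [-0.055, -0.002, 0.018], "fingers": 0.6},
    {"dp": [-8, 18, -37], "rot": [-0.113, -0.004, 0.038], "fingers": 0.6},
    {"dp": [-13, 29, -57], "rot": [-0.175, -0.007, 0.058], "fingers": 0.6},
    {"dp": [-17, 37, -74], "rot": [-0.23, -0.009, 0.076], "fingers": 0.6},
    {"dp": [-19, 41.5, -82.5], "rot": [-0.257, -0.01, 0.086], "fingers": 0.6}
  ]
}}

```text
t: 22.0
tcp_pos: [0.5001, -0.1861, 0.214]
orientation: [179.3, -75.2, 45.6]
wrist_force: [-0.7, 0.3, -0.7]
grip_width: 0.0654
finger_force: 25.0
```

Request:
{"op": "carry_out", "data": {
  "deltas": [
    {"dp": [0, 0, 0], "rot": [0, 0, 0], "fingers": 0.6},
    {"dp": [0, 0, 0], "rot": [0, 0, 0], "fingers": 0.6},
    {"dp": [0, 0, 0], "rot": [0, 0, 0], "fingers": 0.6},
    {"dp": [0, 0, 0], "rot": [0, 0, 0], "fingers": 0.6},
    {"dp": [0, 0, 0], "rot": [0, 0, 0], "fingers": 0.6}
  ]
}}

```text
t: 22.42
tcp_pos: [0.501, -0.1835, 0.2139]
orientation: [179.5, -75.2, 45.7]
wrist_force: [-0.2, -0.0, -1.7]
grip_width: 0.0658
finger_force: 25.0
```

```bash
python3 - <<'E'
from h import *
s=observe();print(s["t"],s["tcp_pos"],s["orientation"],s["wrist_force"],s["grip_width"],s["qpos"])
E=frame(45,15,180).as_euler('xyz',degrees=True);plan([.500,-.184,.0495],E,2)
a=camera("top");b=camera("side")
cv2.imwrite("pics/f.png",np.hstack([cv2.resize(crop(a,165,165,75,100,4),(360,480)),cv2.resize(crop(a,285,165,75,100,4),(360,480))]))
E
```

```text
22.4167 [ 0.50100841 -0.1834647   0.21386268] [179.53998112 -75.21022312  45.69021522] [-0.17890371 -0.03937172 -1.67928118] 0.0658277822651845 [-55.94092951  -7.3074109  118.74940622  72.12248933  94.63451434
 -23.74507528]
dp [-79.6  -0.3  20.5] rot [-0.002 -0.002  0.002]
dp [-79.6  -0.3  20.6] rot [-0.002 -0.002  0.002]
```

View pics/f.png

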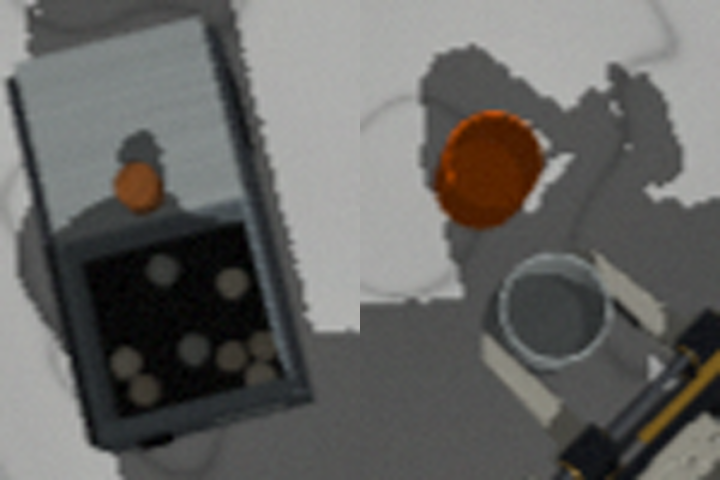

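All eight pebbles are in the bowl, at (163,270), (232,283), (127,362), (144,390), (194,350), (232,356), (263,347) and (262,374). The cup is empty, and the cover is open with its knob at (139,187). Next I set the cup down.

Request:
{"op": "carry_out", "data": {
  "deltas": [
    {"dp": [-10, 0, 2.6], "rot": [0, 0, 0], "fingers": 0.6},
    {"dp": [-28, 0, 7], "rot": [-0.001, -0.001, 0.001], "fingers": 0.6},
    {"dp": [-48, 0, 12.5], "rot": [-0.002, -0.002, 0.002], "fingers": 0.6},
    {"dp": [-68, 0, 17.6], "rot": [-0.003, -0.003, 0.003], "fingers": 0.6},
    {"dp": [-85, -0.3, 22], "rot": [-0.004, -0.004, 0.004], "fingers": 0.6}
  ]
}}

```text
t: 22.93
tcp_pos: [0.5002, -0.1839, 0.1241]
orientation: [-179.7, -75.0, 44.6]
wrist_force: [-0.5, -0.1, -1.8]
grip_width: 0.0655
finger_force: 25.0
```

Request:
{"op": "carry_out", "data": {
  "deltas": [
    {"dp": [-16, 0, 4.2], "rot": [0, 0, 0], "fingers": 0.6},
    {"dp": [-32, 0, 8.4], "rot": [0, 0, 0], "fingers": 0.6},
    {"dp": [-46, 0, 12.1], "rot": [0, 0, 0], "fingers": 0.6},
    {"dp": [-56, 0, 14.8], "rot": [0, 0, 0], "fingers": 0.6},
    {"dp": [-62, 0, 16.4], "rot": [0, 0, 0], "fingers": 0.6}
  ]
}}

```text
t: 23.35
tcp_pos: [0.5, -0.184, 0.0603]
orientation: [-179.5, -75.0, 44.4]
wrist_force: [0.4, 0.3, -1.7]
grip_width: 0.0657
finger_force: 25.0
```

```bash
python3 - <<'E'
from h import *
s=observe();print(s["t"],s["tcp_pos"],s["orientation"],s["wrist_force"])
plan([.500,-.184,.0495],frame(45,15,180).as_euler('xyz',degrees=True),1)
E
```

```text
23.35 [ 0.50001142 -0.18402637  0.06034218] [-179.47089205  -74.98435712   44.37590422] [ 0.37939141  0.25494009 -1.69490061]
dp [-10.5  -0.    2.8] rot [ 0.001  0.    -0.003]
```

Request:
{"op": "carry_out", "data": {
  "deltas": [
    {"dp": [-3, 0, 0.8], "rot": [0, 0, 0], "fingers": 0.6},
    {"dp": [-6, 0, 1.6], "rot": [0, 0, 0], "fingers": 0.6},
    {"dp": [-8.5, 0, 2.3], "rot": [0, 0, 0], "fingers": 0.6},
    {"dp": [-10, 0, 2.7], "rot": [0, 0, 0], "fingers": 0.6},
    {"dp": [-10, 0, 2.7], "rot": [0, 0, 0], "fingers": 0.6}
  ]
}}

```text
t: 23.77
tcp_pos: [0.5003, -0.1845, 0.0518]
orientation: [-179.9, -75.0, 44.8]
wrist_force: [-0.3, 0.1, -1.7]
grip_width: 0.0658
finger_force: 25.0
```

Request:
{"op": "carry_out", "data": {
  "deltas": [
    {"dp": [-0.5, 0, 0], "rot": [0, 0, 0], "fingers": 0.6},
    {"dp": [-0.5, 0, 0], "rot": [0, 0, 0], "fingers": 0.6},
    {"dp": [-0.5, 0, 0], "rot": [0, 0, 0], "fingers": 0.6},
    {"dp": [-0.5, 0, 0], "rot": [0, 0, 0], "fingers": 0.6},
    {"dp": [-0.5, 0, 0], "rot": [0, 0, 0], "fingers": 0.6}
  ]
}}

```text
t: 24.18
tcp_pos: [0.5002, -0.1846, 0.0513]
orientation: [-179.9, -75.0, 44.8]
wrist_force: [0.4, -0.6, -1.6]
grip_width: 0.0658
finger_force: 25.0
```

Not yet touching (originally about 0.0492), so I lower slowly to contact.

Request:
{"op": "carry_out", "data": {
  "deltas": [
    {"dp": [-0.5, 0, 0.1], "rot": [0, 0, 0], "fingers": 0.6},
    {"dp": [-1, 0, 0.3], "rot": [0, 0, 0], "fingers": 0.6},
    {"dp": [-1.5, 0, 0.4], "rot": [0, 0, 0], "fingers": 0.6},
    {"dp": [-2, 0, 0.5], "rot": [0, 0, 0], "fingers": 0.6},
    {"dp": [-2, 0, 0.5], "rot": [0, 0, 0], "fingers": 0.6}
  ]
}}

```text
t: 24.6
tcp_pos: [0.5002, -0.1846, 0.0492]
orientation: [-179.8, -75.0, 44.7]
wrist_force: [-0.2, 1.3, 0.9]
grip_width: 0.0656
finger_force: 25.0
```

Contact: the wrist force rose from −1.6 to +0.9 N. Release and back off.

Request:
{"op": "carry_out", "data": {
  "deltas": [
    {"dp": [0, 0, 0], "rot": [0, 0, 0], "fingers": 0.8},
    {"dp": [0, 0, 0], "rot": [0, 0, 0], "fingers": 1},
    {"dp": [0, 0, 0], "rot": [0, 0, 0], "fingers": 1},
    {"dp": [0, 0, 0], "rot": [0, 0, 0], "fingers": 1},
    {"dp": [0, 0, 0], "rot": [0, 0, 0], "fingers": 1}
  ]
}}

```text
t: 25.02
tcp_pos: [0.5002, -0.1846, 0.0491]
orientation: [-179.9, -75.0, 44.7]
wrist_force: [0.1, -0.0, 0.3]
grip_width: 0.0914
finger_force: 0.0
```

Request:
{"op": "carry_out", "data": {
  "deltas": [
    {"dp": [0, 0, 0], "rot": [0, 0, 0], "fingers": 1},
    {"dp": [0, 0, -3], "rot": [0, 0, 0], "fingers": 1},
    {"dp": [0, 0, -10], "rot": [0, 0, 0], "fingers": 1},
    {"dp": [0, 0, -22], "rot": [0, 0, 0], "fingers": 1},
    {"dp": [0, 0, -35], "rot": [0, 0, 0], "fingers": 1}
  ]
}}

```text
t: 25.43
tcp_pos: [0.4754, -0.2091, 0.0585]
orientation: [-179.8, -75.0, 44.7]
wrist_force: [0.1, 0.0, 0.5]
grip_width: 0.0933
finger_force: 0.0
```

Request:
{"op": "carry_out", "data": {
  "deltas": [
    {"dp": [0, 0, -20], "rot": [0, 0, 0], "fingers": 1},
    {"dp": [0, 0, -45], "rot": [0, 0, 0], "fingers": 1},
    {"dp": [0, 0, -70], "rot": [0, 0, 0], "fingers": 1},
    {"dp": [0, 0, -90], "rot": [0, 0, 0], "fingers": 1},
    {"dp": [0, 0, -95], "rot": [0, 0, 0], "fingers": 1}
  ]
}}

```text
t: 25.85
tcp_pos: [0.4093, -0.2761, 0.0839]
orientation: [179.8, -74.9, 44.9]
wrist_force: [0.5, -0.6, -0.4]
grip_width: 0.093
finger_force: 0.0
```

Request:
{"op": "carry_out", "data": {
  "deltas": [
    {"dp": [20, 0, -5], "rot": [0, 0, 0], "fingers": 1},
    {"dp": [45, 0, -12], "rot": [0, 0, 0], "fingers": 1},
    {"dp": [70, 0, -19], "rot": [0, 0, 0], "fingers": 1},
    {"dp": [85, 0, -23], "rot": [0, 0, 0], "fingers": 1},
    {"dp": [90, 0, -24], "rot": [0, 0, 0], "fingers": 1}
  ]
}}

```text
t: 26.27
tcp_pos: [0.4112, -0.2739, 0.1783]
orientation: [179.5, -74.9, 45.4]
wrist_force: [-0.6, -0.8, -0.6]
grip_width: 0.0931
finger_force: 0.0
```

```bash
python3 - <<'E'
from h import *
s=observe();print(s["t"],s["tcp_pos"],s["wrist_force"])
a=camera("top");b=camera("side");o0={n:cv2.imread(f"pics/{n}0.png")[:,:,::-1] for n in("top","side")}
# side view: grey cup column vs start; knob pixel; bystander changes
for n,c,boxes in(("side",b,dict(cup=(165,215,60,55),orange=(212,225,35,50),moka=(295,185,50,65),float=(60,315,80,60))),("top",a,dict(cup=(298,218,38,38),orange=(298,185,30,30),moka=(240,120,35,40),offcut=(95,215,35,45),float=(395,222,32,52)))):
    for k,(x,y,w,h) in boxes.items():
        d=cv2.absdiff(c["pixels"][y:y+h,x:x+w],np.ascontiguousarray(o0[n][y:y+h,x:x+w])).max(2);print(n,k,(d>40).sum(),d.size)
E
```

```text
26.2667 [ 0.41120929 -0.27385493  0.17833919] [-0.59805534 -0.77802868 -0.61612639]
side cup 1177 3300
side orange 18 1750
side moka 22 3250
side float 1339 4800
top cup 554 1444
top orange 10 900
top moka 0 1400
top offcut 605 1575
top float 333 1664
```

```bash
python3 - <<'E'
from h import *
now={n:camera(n)["pixels"] for n in("top","side")};old={n:cv2.imread(f"pics/{n}0.png")[:,:,::-1].copy() for n in now}
def cen(im,box,lo,hi):
    x,y,w,h=box;m=cv2.inRange(cv2.cvtColor(im[y:y+h,x:x+w].copy(),cv2.COLOR_RGB2HSV),lo,hi);v,u=np.nonzero(m);return len(u),np.round([u.mean()+x,v.mean()+y],1) if len(u) else None
for lab,n,box,lo,hi in(("handle","top",(395,222,32,52),(3,110,40),(18,255,255)),("handle","side",(60,310,80,65),(3,110,40),(18,255,255)),("offcut","top",(90,210,45,50),(12,30,40),(32,120,255))):
    print(lab,n,cen(old[n],box,lo,hi),cen(now[n],box,lo,hi))
for im in(old["top"],now["top"]):
    g=cv2.resize(cv2.cvtColor(im[215:260,295:345].copy(),cv2.COLOR_RGB2GRAY),None,fx=6,fy=6,interpolation=cv2.INTER_CUBIC)
    c=cv2.HoughCircles(g,cv2.HOUGH_GRADIENT,1,40,param1=80,param2=20,minRadius=50,maxRadius=75)
    print("rim",None if c is None else np.round(c[0,:3]/6+[295,215,0],1))
E
```

```text
handle top (195, array([413.9, 249. ])) (195, array([413.8, 248.9]))
handle side (451, array([ 97.7, 336.2])) (470, array([ 97.6, 335.9]))
offcut top (749, array([110.9, 237. ])) (763, array([110.9, 236.8]))
rim [[316.1 236.6  12.2]]
rim [[319.2 235.8   9.1]]
```

```bash
python3 -c "from plant import sign_off; print(sign_off())"
```

```text
the job is handed in; nothing more can be done
None
```

The cover is open, all eight pebbles are in the bowl and the tin cup was set down upright and released at its old place; the pot, offcut and float did not move, and the job was handed in at about 26 s.

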